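# Unstack the tasting set and lay it out for weighing

## Task

Lay out the stacked tasting set for weighing a tea sample: move the small bowl off the balance into the round recess of the wooden coaster, put the mug's lid in the saucer with its knob up, stand the mug in the middle of the balance pan, and set the tin from under the mug flat inside the wooden tray, lengthwise. Keep everything upright, set each thing down gently without letting it fall, and leave the timer and the spoon where they lie.

Things in the scene. Friction and masses are not known exactly. Their poses are not given: they have to be found in the camera images.
- lid: White porcelain lid of the mug, at the start lying loose on the mug's rim at the top of the stack: disc 57 mm across and 5 mm thick, under it a plug 42 mm across and 4 mm deep (which hangs 4 mm into the mug), on top a round knob 18 mm across that stands 18 mm above the disc. Total height 27 mm. Origin: centre of the plug's underside, z up through the knob.
- mug: White porcelain tasting mug, a straight cylinder 60 mm across and 66 mm high, open at the top (wall 4 mm), at the start standing on the tin with the lid on. A loop handle reaches from the wall to 56 mm from the axis on the mug's own +y side, between 15 and 54 mm above the foot. Clasp it from above across its own x axis, clear of the handle. Origin: centre of the underside, z up.
- tin: Closed rectangular tea tin of bare metal, 96 mm long (x), 66 mm wide (y), 46 mm high, at the start on the table at the bottom of the stack, under the mug. Origin: centre of the underside, z up.
- bowl: Small white porcelain tasting bowl without handle, open at the top, 50 mm high; foot 40 mm across, widening to 68 mm at 34 mm above the foot and straight-sided from there to the rim. At the start it stands on the balance pan. Origin: centre of the foot's underside, z up.
- balance: White digital balance, fixed to the table: case 140 mm by 112 mm by 37 mm high with a dark display, and a round flat steel pan 100 mm across whose top is 45 mm above the table. Origin: on the table, straight under the centre of the pan; z up; the display is on the -x side.
- saucer: Round reddish-brown unglazed clay saucer, fixed to the table: inside a flat floor 72 mm across at 4 mm height, with a rim sloping outwards to 104 mm across, 10 mm high. Origin: centre of the underside, z up.
- coaster: Square wooden coaster, 100 mm by 100 mm by 12 mm high, fixed to the table, with a round recess 63 mm across in the middle of its top; the recess floor is 6 mm above the table. Origin: centre of the underside, z up.
- tray: Rectangular wooden tray, fixed to the table: outside 124 mm (x) by 94 mm (y), inside 114 mm by 84 mm, walls 5 mm thick and 10 mm high, floor 5 mm above the table. Origin: centre of the underside, z up.
- timer: Grey square timer, 60 mm by 60 mm by 20 mm high, lying loose on the table, not part of the job. Origin: centre of the underside.
- spoon: Steel spoon, 140 mm long along its x, lying loose on the table, not part of the job. Origin: underneath, at the middle of its length, handle to -x.
There are look-alikes about, which are no part of the job. Leave any turquoise look-alike of the coaster alone. What is shaped like the bowl but purple is not meant.

How it is judged:
At the end, for the whole second after the job is handed in: Bowl in the coaster's recess, lid knob up in the saucer, mug on the balance pan, tin in the tray (length within 0.3 rad of the tray's): each within 15 mm of its centre, resting on its floor (-5/+6 mm), upright within 0.1 rad, at rest; timer and spoon within 25 mm of their start (horizontal distance between bowl and coaster below 0.015 m and z of bowl in the frame of coaster between 0.001 and 0.012 m and angle between each of bowl, lid, mug, tin's own z axis and vertical below 0.1 rad and linear speed of each of bowl, lid, mug, tin below 0.02 m/s and angular speed of each of bowl, lid, mug, tin below 0.2 rad/s and horizontal distance between lid and saucer below 0.015 m and z of lid in the frame of saucer between -0.001 and 0.01 m and horizontal distance between mug and balance below 0.015 m and z of mug in the frame of balance between 0.04 and 0.051 m and horizontal distance between tin and tray below 0.015 m and z of tin in the frame of tray between 0 and 0.011 m and angle between the x axis of tin and the x axis of tray, either way round below 0.3 rad and distance of each of timer, spoon from where it was at the start of the episode below 0.025 m); the robot touches nothing.
It fails at once if bowl, lid, mug or tin is let fall onto its place from more than 25 mm ((contact force between bowl and anything else below 0.01 N and horizontal distance between bowl and coaster below 0.06 m and z of bowl in the frame of coaster above 0.031 m) or (contact force between lid and anything else below 0.01 N and horizontal distance between lid and saucer below 0.06 m and z of lid in the frame of saucer above 0.029 m) or (contact force between mug and anything else below 0.01 N and horizontal distance between mug and balance below 0.06 m and z of mug in the frame of balance above 0.07 m) or (contact force between tin and anything else below 0.01 N and horizontal distance between tin and tray below 0.06 m and z of tin in the frame of tray above 0.03 m)).
It fails at once if bowl, lid, mug or tin is tipped over (0.7 rad) (angle between any of bowl, lid, mug, tin's own z axis and vertical above 0.7 rad).
It fails at once if the timer or the spoon is pushed more than 25 mm from its place (distance of any of timer, spoon from where it was at the start of the episode above 0.025 m).
It also fails if it takes over 128 s, if anything falls off the work surface, if the arm or the gripper's body presses on something with over 40 N, if the wrist force passes 120 N, or if a joint passes its speed limit or range.

## Robot

A 6-joint arm with a two-finger parallel gripper is mounted at the origin on the work surface. World frame = base frame: x ahead of the robot, y to its left, z up, the work surface at z = 0. Lengths are in m, angles in rad, forces in N, time in s.
With the tool pointing down it reaches from about 0.275 to 0.975 m from the base axis. Payload 8.4 kg.
Tool frame: the origin (TCP) lies midway between the tips of the shut fingers; the grasp point (between the pads) lies robot.grip_point_offset behind it (robot.grip_point_offset is the distance from the TCP to the grasp point, in m); x points along the fingers, y is the direction in which the jaws open and shut, and the axes are right-handed (so a half turn about x gives the same grasp; the last joint's range is limited). The gripper opens to 92 mm and grips with 3 to 60 N. Pads are 20 mm wide; open, the fingers measure 128 mm over their backs; the gripper's body (75 mm by 189 mm) begins 69 mm behind the grasp point.
Start: joints at [-1.121, 0.353, 1.633, -0, 1.155, -0.002], TCP at [0.273, -0.562, 0.215] pointing down, gripper open.
Joint ranges: [-2.63, 2.63], [-0.92, 2.1], [0.06, 2.66], [-1.3, 4.44], [0, 2.69], [-3.02, 3.02]. Speed limits (rad/s): [2.22, 2.22, 2.79, 3.14, 3.14, 3.14].

## Interface

Orientations are given as a unit quaternion [x, y, z, w].
In Python, from station import robot, vision, order gives the robot as it stands.
- The arm moves only by the tool arm_command, never from a script. Its argument "targets" is one flat list of numbers, 6 for each row, row after row: the shift along the tool's x, y, z in mm, then the turn, a rotation vector about the tool's x, y, z in degrees. A call has 1 to 20 rows; each row is the pose to reach, as a shift and turn from the pose commanded when the call began, along the tool's axes at that moment; what a row does not reach only later rows make up. A row lasts 1/12 s, in which the tool goes at most 41.7 mm and 7.16 degrees, less where a joint would pass 70% of its speed; a pose out of reach is approached as far as the arm can. A call with a gripper value outside its range is refused whole. "grip" is the gripper command: -1 is fully open, 1 is shut, values between are in proportion, set as the call begins (left out, the last holds). The fingers move at their own pace and stop on an object; "squeeze" is the grip in N (left out, the last holds). Time passes only in rows, so rows that repeat a pose let the fingers close. It gives the time, the measured TCP pose, the force and the opening at its end, in the units of the state.
- robot.observe(): the state, without advancing time (a new reading comes with each control period).
- vision.read_camera(name): name is "scene" or "top"; returns the picture (480x640x3 uint8, red, green, blue); there is no depth.
- vision.camera_info(name): a dict with "K" (3x3 intrinsics, pixels), "extrinsics" (4x4, takes a point from world to camera coordinates). Camera axes: x right, y up, looking along -z (the intrinsics and any distortion apply to the point x, -y, -z); pixel columns grow to the right and rows downward; lengths in m; the calibration is good to about 2 mm. A picture is of the moment at which its call begins. camera_info takes no time and is no camera call.
- order.close_job(): hands the job in, once; it reports no verdict.
The state is a dict: "time_s": time; "joint_positions": joint angles; "joint_vel": joint speeds; "effort": joint torques, N m; "ee_pos": TCP position; "ee_rot": TCP orientation; "wrist_force": force on the tool from outside, world axes, zero at the start; "ft_torque": the same for the moment, N m; "finger_gap": finger opening in m.
Only numpy, scipy, OpenCV 4.12 (cv2) and the standard library are available. Lean on these libraries where they do the work, as an engineer would, in place of code of your own. Each camera call takes 0.05 s, during which the arm holds its last target.

## Working session

There is one attempt and no reset: what is moved stays moved. The work goes in short steps, Python scripts to look and compute and a tool call to move; the robot and the scene stay as the last step left them, time stands still between calls to the robot, and variables do not carry over. Pictures are saved under pics/ and viewed, and the job is handed in when it is done.

Besides the shell and the picture viewer there is one more tool, called after "Emit:" by a JSON object that holds its "op" and its "data". arm_command: Moves the arm, as the interface text tells. Its arguments: {"type":"object","properties":{"targets":{"type":"array"},"grip":{"type":"number"},"squeeze":{"type":"number"}},"required":["targets"]}

```bash
ls; mkdir -p pics; python3 - <<'E'
from station import robot, vision, order
import cv2,numpy as np
s=robot.observe()
for k,v in s.items(): print(k,np.round(v,4))
print([a for a in dir(robot) if a[0]!='_'], robot.grip_point_offset)
for n in ("scene","top"):
    im=vision.read_camera(n); cv2.imwrite(f"pics/{n}0.png",im[:,:,::-1]); c=vision.camera_info(n); print(n,c)
E
```

```text
pics
time_s 0.0
joint_positions [-1.1214  0.3536  1.6342  0.      1.1552 -0.0024]
joint_vel [ 0.0004  0.0008 -0.0018  0.0022  0.0012 -0.001 ]
effort [-2.50000e-03 -5.93843e+01 -3.34210e+01  6.97000e-02  2.35000e-02
 -1.00000e-04]
ee_pos [ 0.2726 -0.5618  0.2139]
ee_rot [-0.689  -0.1589  0.6893 -0.1579]
wrist_force [-0.3175  0.652   1.2006]
ft_torque [-0.0225  0.0501 -0.0174]
finger_gap 0.0916
['PlanningError', 'grip_point_offset', 'observe'] 0.0187
scene {'K': array([[619.28677096,   0.        , 320.24449018],
       [  0.        , 619.28677096, 240.20798987],
       [  0.        ,   0.        ,   1.        ]]), 'extrinsics': array([[ 0.6012464 ,  0.79881744,  0.01983585, -0.27302653],
       [-0.54352166,  0.39064408,  0.74295451,  0.18648314],
       [ 0.58573626, -0.45747994,  0.66904793, -1.49728841],
       [ 0.        ,  0.        ,  0.        ,  1.        ]])}
top {'K': array([[509.20257096,   0.        , 317.29192511],
       [  0.        , 509.20257096, 245.70622238],
       [  0.        ,   0.        ,   1.        ]]), 'extrinsics': array([[ 0.0193423 , -0.99963718, -0.01874541, -0.00785315],
       [ 0.9953904 ,  0.01749184,  0.09429731, -0.47521739],
       [-0.0939352 , -0.02048292,  0.99536758, -0.98234222],
       [ 0.        ,  0.        ,  0.        ,  1.        ]])}
```

View pics/scene0.png

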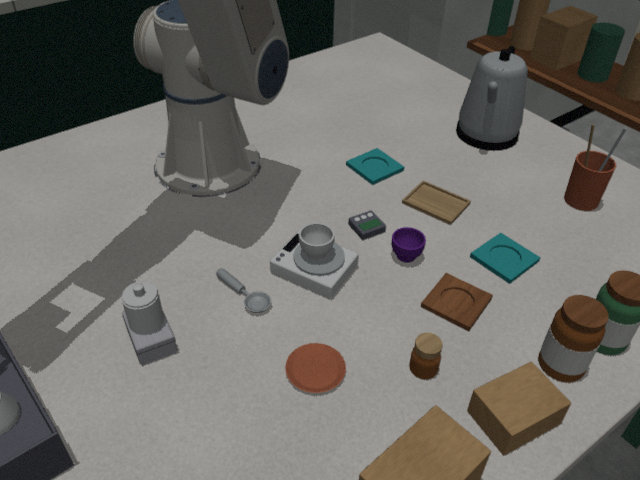

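View pics/top0.png

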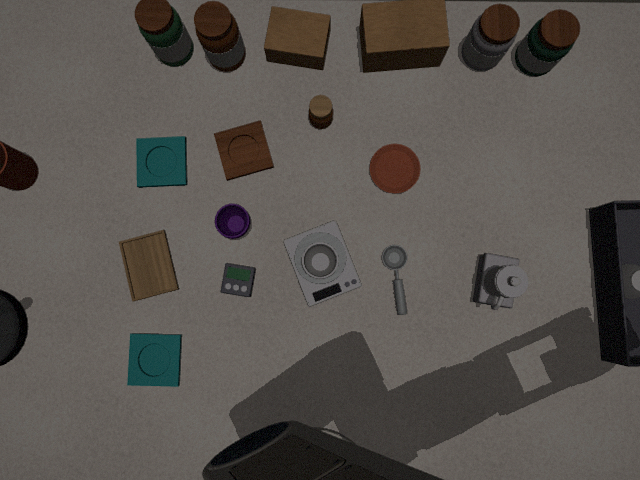

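Scene view: the stack is at (145,315), the balance with the white bowl at (316,255), the saucer at (316,368), the wooden coaster at (457,300) and the tray at (436,201). Top view: stack (500,282), balance and bowl (320,262), saucer (395,168), brown coaster (243,150), tray (149,265), timer (238,280), spoon (397,280).

Candidates (top pixels):
- **Bowl:** white at (320,260) or purple at (232,221). I choose the white one.
- **Coaster:** brown at (243,150), or turquoise at (161,162) and (154,360). I choose the brown one.
- **Tray:** (149,265), the only one.
- **Saucer:** red at (395,168), the only one.

I'll check these in close crops.

```bash
python3 - <<'E'
import cv2,numpy as np
t=cv2.imread("pics/top0.png"); s=cv2.imread("pics/scene0.png")
def cr(im,x,y,w,h,W,H): return cv2.resize(im[y:y+h,x:x+w],(W,H),interpolation=cv2.INTER_CUBIC)
a=np.clip(cr(t,455,235,80,90,350,394)*1.6,0,255)
b=np.clip(cr(t,270,210,100,100,394,394)*1.6,0,255)
cv2.imwrite("pics/c1.png",np.hstack([a,b]))
a=np.clip(cr(s,105,265,90,110,320,390)*1.6,0,255)
b=np.clip(cr(s,255,215,110,90,470,390)*1.6,0,255)
cv2.imwrite("pics/c2.png",np.hstack([a,b]))
E
```

```text
[ WARN:0@0.244] global loadsave.cpp:1063 imwrite_ Unsupported depth image for selected encoder is fallbacked to CV_8U.
```

View pics/c1.png

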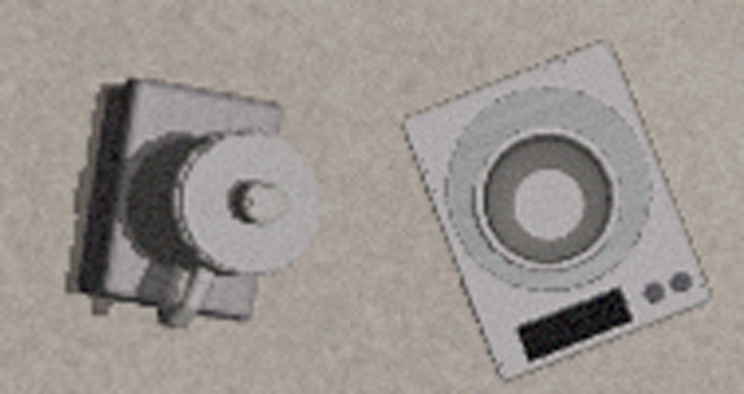

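View pics/c2.png

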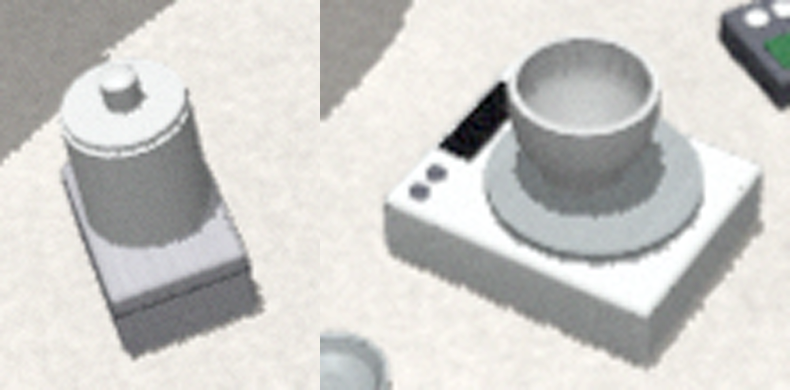

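The crops show the white bowl on the balance pan at about (320,261). The stack's lid disc is centred near (512,281), the tin is at about (497,281), and the mug handle points towards the robot at (495,303).

```bash
cat > h.py <<'E'
import numpy as np,cv2
from scipy.spatial.transform import Rotation as R
from station import robot,vision,order
def ray(n,px,z):
    c=vision.camera_info(n);K=c["K"];T=c["extrinsics"]
    u,v=px; d=np.array([(u-K[0,2])/K[0,0],-(v-K[1,2])/K[1,1],-1.0])
    o=-T[:3,:3].T@T[:3,3]; w=T[:3,:3].T@d
    return (o+w*(z-o[2])/w[2])
def proj(n,p):
    c=vision.camera_info(n);K=c["K"];T=c["extrinsics"];q=T[:3,:3]@np.array(p)+T[:3,3]
    return np.array([K[0,0]*q[0]/-q[2]+K[0,2],K[1,1]*-q[1]/-q[2]+K[1,2]])
def shift(target,rz=None,base=None):
    """tool-frame shift (mm) to world TCP target"""
    s=robot.observe();r=R.from_quat(s["ee_rot"])
    return 1000*r.inv().apply(np.array(target)-s["ee_pos"])
def rect(n,mask,z):
    cs,_=cv2.findContours(mask.astype(np.uint8),cv2.RETR_EXTERNAL,cv2.CHAIN_APPROX_NONE)
    c=max(cs,key=cv2.contourArea)[:,0,:]
    w=np.array([ray(n,p,z)[:2] for p in c])
    return cv2.minAreaRect((w*1000).astype(np.float32)),cv2.minEnclosingCircle((w*1000).astype(np.float32)),w
E
python3 - <<'E'
from h import *
z0=dict(saucer=.010,coaster=.012,tray=.010)
for n in("top","scene"):
    im=cv2.imread(f"pics/{n}0.png"); hsv=cv2.cvtColor(im,cv2.COLOR_BGR2HSV)
    boxes={"top":dict(saucer=(360,135,430,200),coaster=(205,112,285,188),tray=(110,220,190,310)),
     "scene":dict(saucer=(275,335,355,400),coaster=(412,266,502,336),tray=(395,175,480,228))}[n]
    for k,(x0,y0,x1,y1) in boxes.items():
        m=np.zeros(im.shape[:2],bool); sub=hsv[y0:y1,x0:x1]
        m[y0:y1,x0:x1]=(sub[...,1]>{"saucer":120,"coaster":95,"tray":65}[k])
        r,c,w=rect(n,m,z0[k]); print(n,k,np.round(r[0],1),np.round(r[1],1),round(r[2],1),"circ",np.round(c[0],1),round(c[1],1),m.sum())
        cv2.imwrite(f"pics/m_{n}_{k}.png",m[y0:y1,x0:x1]*255)
E
```

```text
top saucer [ 637.1 -151.8] [98.9 98.9] 0.8 circ [ 636.8 -151.3] 50.8 1936
top coaster [669.3 155.7] [101.6  99.3] 17.1 circ [669.5 155.7] 69.0 2352
top tray [431.5 339.5] [124.5  95.6] 16.1 circ [431.9 338.8] 76.4 2927
scene saucer [ 640.7 -151.7] [98.4 96.6] 53.8 circ [ 640.9 -151.5] 50.3 2262
scene coaster [676.2 152.3] [100.1 107.1] 17.2 circ [676.4 152.6] 72.4 2350
scene tray [437.9 335.8] [124.8 101.3] 16.2 circ [437.8 336.8] 77.6 1561[ WARN:0@1.240] global loadsave.cpp:1063 imwrite_ Unsupported depth image for selected encoder is fallbacked to CV_8U.
```

```bash
python3 - <<'E'
from h import *
P=lambda *a:print(a[0],np.round(a[1][:2]*1000,1))
P("bowl top",ray("top",(319.8,260.8),.095));P("bowl scene",ray("scene",(316.9,235.3),.095))
P("pan top",ray("top",(320.4,258),.045))
for p in((294.1,258),(346.6,258),(320.4,231.8),(320.4,284.1)):P(" ",ray("top",p,.045))
P("disc top",ray("top",(512.4,280.9),.117));P("disc sc",ray("scene",(140.3,294.5),.117))
P("knob top",ray("top",(514.5,281.2),.135))
P("handle",ray("top",(495.5,308),.09))
c=[ray("top",p,.046)[:2]*1000 for p in((485.2,253.3),(519,258.5),(512.1,308.1),(478.5,301.3))]
print(np.round(c,1),np.mean(c,0)); print(cv2.minAreaRect(np.array(c,np.float32)))
for p in((123,317),(152,350),(177,339)): P("tin sc",ray("scene",p,.046))
# balance case corners z .037
for p in((350,235),): pass
q=[(405,115),(608,42),(712,298),(505,380)]
c=[ray("top",(270+(x-350)/3.94,210+y/3.94),.037)[:2]*1000 for x,y in q];print(np.round(c,1)); print(cv2.minAreaRect(np.array(c,np.float32)))
for n,x,y,z in(("spoon bowl",394,257,.01),("spoon end",402,313,.01),("timer",238,280,.02),("pbowl",232,220,.05)):P(n,ray("top",(x,y),z))
s=robot.observe();print(R.from_quat(s["ee_rot"]).as_matrix().round(3))
E
```

```text
bowl top [440.9  -5.7]
bowl scene [450.5  -7.6]
pan top [449.5  -6. ]
  [448.6  44.7]
  [450.4 -56.3]
  [500.3  -5. ]
  [399.4  -6.9]
disc top [ 410.1 -346.1]
disc sc [ 418.5 -345.6]
knob top [ 409.1 -343.2]
handle [ 361.5 -324.7]
[[ 464.1 -320.9]
 [ 455.3 -384.9]
 [ 361.  -370.2]
 [ 372.6 -307.2]] [ 413.25919177 -345.80118619]
((413.1164245605469, -345.65008544921875), (64.56575012207031, 95.39405059814453), 81.18494415283203)
tin sc [ 381.7 -374. ]
tin sc [ 476.5 -365. ]
tin sc [ 479.9 -321.2]
[[485.5  65.8]
 [523.6 -33.9]
 [398.1 -86.8]
 [356.3  13.6]]
((441.2933349609375, -10.693641662597656), (139.3433837890625, 108.78486633300781), 21.997295379638672)
spoon bowl [ 456.6 -151.7]
spoon end [ 346.5 -168. ]
timer [404.9 155.9]
pbowl [519.7 166.3]
[[-0.001  0.437 -0.9  ]
 [ 0.001 -0.9   -0.437]
 [-1.    -0.001  0.   ]]
```

```bash
python3 - <<'E'
import cv2,numpy as np
def cr(n,x,y,w,h,k,g=1.6):
    im=cv2.imread(f"pics/{n}0.png"); a=cv2.resize(im[y:y+h,x:x+w],None,fx=k,fy=k,interpolation=cv2.INTER_CUBIC)
    a=np.clip(a*g,0,255).astype(np.uint8)
    for i in range(0,w,10): cv2.putText(a,str(x+i),(i*k,9),0,.33,(0,0,255),1); cv2.line(a,(i*k,0),(i*k,h*k),(0,0,200) if (x+i)%50==0 else (150,200,150),1)
    for i in range(0,h,10): cv2.putText(a,str(y+i),(0,i*k+9),0,.33,(0,0,255),1); cv2.line(a,(0,i*k),(w*k,i*k),(150,200,150),1)
    return a
cv2.imwrite("pics/d1.png",cr("top",280,225,80,75,8))
cv2.imwrite("pics/d2.png",cr("scene",265,215,95,75,8,1.1))
cv2.imwrite("pics/d3.png",cr("top",465,240,70,75,8))
cv2.imwrite("pics/d4.png",cr("scene",110,270,75,75,8,1.1))
E
```

```text
(no output)
```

View pics/d1.png

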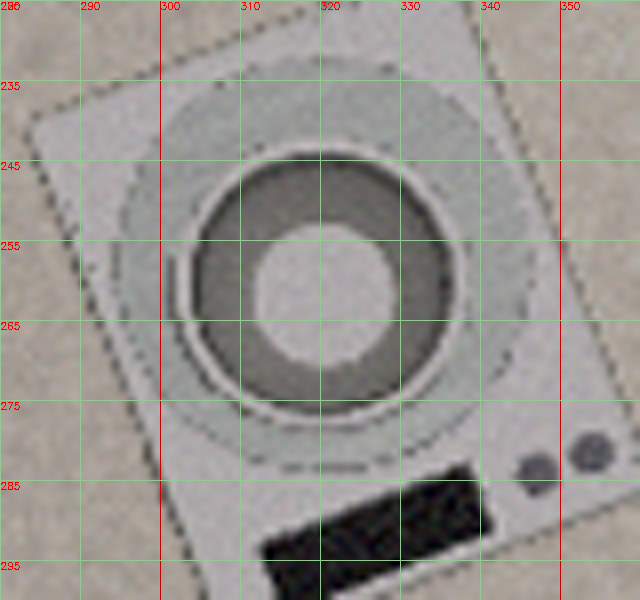

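View pics/d2.png

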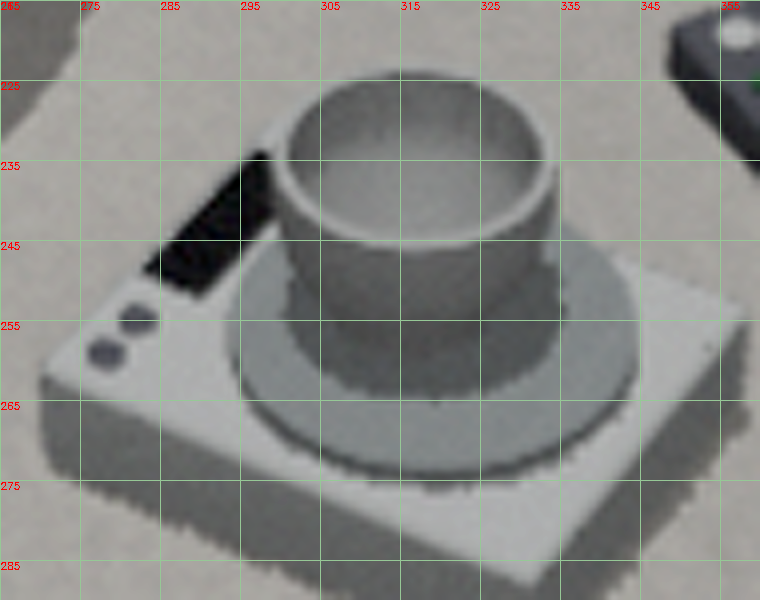

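View pics/d3.png

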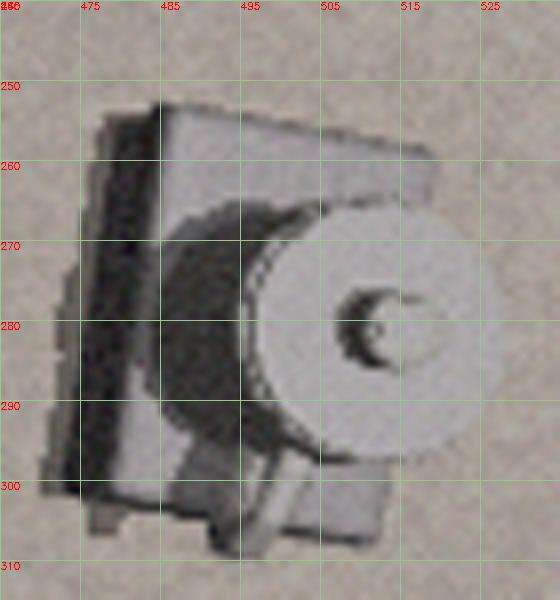

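View pics/d4.png

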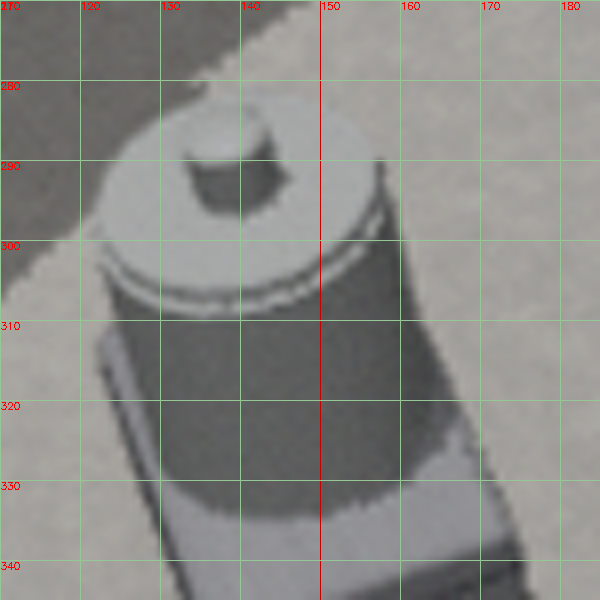

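```bash
python3 - <<'E'
from h import *
from scipy.optimize import least_squares
def circ(n,c,r,z):
    a=np.linspace(0,2*np.pi,73);p=np.array([proj(n,(c[0]+r*np.cos(t),c[1]+r*np.sin(t),z)) for t in a]);return np.r_[p.min(0),p.max(0)].round(1)
print("pan from top ->scene",circ("scene",(.4495,-.006),.05,.045),"obs 293.4 ? 345 273")
for b in((.441,-.0057),(.4505,-.0076),(.4455,-.0066)):
    print("bowl",b,circ("scene",b,.034,.095),"obs 299 223.8 334.5 246.3",circ("top",b,.034,.095),"obs 301.5 242.3 338.2 278.8")
for b in((.410,-.346),(.4185,-.3456),(.414,-.346)):
    print("disc",b,circ("scene",b,.0285,.117),"obs 122.3 281? 157.7 307",circ("top",b,.0285,.117),"obs 496 265.5 527.5 297.5")
def tri(a,b):
    f=lambda p:np.r_[proj("top",p)-a,proj("scene",p)-b]
    r=least_squares(f,[.45,0,.1]);return r.x.round(4),r.fun.round(2)
print("bowl rim",tri((319.8,260.5),(316.7,235)));print("disc",tri((511.8,281.5),(140,294.3)))
print("saucer mid",tri(proj("top",(.637,-.1515,.01)),proj("scene",(.6408,-.1515,.01))))
for p in((123,313.5),(137.3,350.5),(175,338.5)): print("tin sc",ray("scene",p,.046))
for p in((486,253.5),(519,258.8),(512.5,308),(479,301.5)):print("tin top",ray("top",p,.046))
E
```

```text
pan from top ->scene [291.  236.8 342.6 272.2] obs 293.4 ? 345 273
bowl (0.441, -0.0057) [296.7 220.6 332.6 244.3] obs 299 223.8 334.5 246.3 [301.2 242.2 338.5 279.4] obs 301.5 242.3 338.2 278.8
bowl (0.4505, -0.0076) [298.8 223.6 334.9 247.5] obs 299 223.8 334.5 246.3 [302.3 237.  339.6 274.2] obs 301.5 242.3 338.2 278.8
bowl (0.4455, -0.0066) [297.7 222.  333.7 245.8] obs 299 223.8 334.5 246.3 [301.7 239.7 339.  276.9] obs 301.5 242.3 338.2 278.8
disc (0.41, -0.346) [120.  279.2 155.5 304.4] obs 122.3 281? 157.7 307 [496.1 264.8 528.7 297.2] obs 496 265.5 527.5 297.5
disc (0.4185, -0.3456) [122.4 282.  158.1 307.5] obs 122.3 281? 157.7 307 [495.8 260.  528.3 292.4] obs 496 265.5 527.5 297.5
disc (0.414, -0.346) [121.  280.5 156.6 305.9] obs 122.3 281? 157.7 307 [496.1 262.5 528.6 294.9] obs 496 265.5 527.5 297.5
bowl rim (array([ 0.4428, -0.0042,  0.0883]), array([-0.71, -0.52, -0.91,  0.04]))
disc (array([ 0.4103, -0.3455,  0.1107]), array([-1.01, -0.62, -1.12, -0.19]))
saucer mid (array([ 0.6385, -0.1509,  0.0069]), array([-0.51, -0.37, -0.53,  0.02]))
tin sc [ 0.37420552 -0.37071763  0.046     ]
tin sc [ 0.46326033 -0.38490286  0.046     ]
tin sc [ 0.47696197 -0.3234512   0.046     ]
tin top [ 0.46375644 -0.32240538  0.046     ]
tin top [ 0.45472905 -0.38485083  0.046     ]
tin top [ 0.36123832 -0.3709964   0.046     ]
tin top [ 0.37222686 -0.30815001  0.046     ]
```

```bash
cat >> h.py <<'E'
def go(p,yaw=None):
    """print tool-frame shift mm and turn(deg about tool x) to reach world p with jaw angle yaw (deg, mod 180)"""
    s=robot.observe();r=R.from_quat(s["ee_rot"]);m=r.as_matrix()
    cur=np.degrees(np.arctan2(m[1,1],m[0,1]))
    t=0 if yaw is None else -(((yaw-cur)+90)%180-90)
    lev=np.degrees(np.cross(m[:,0],[0,0,-1])); lev=r.inv().apply(lev)
    print("t",round(s["time_s"],2),"pos",np.round(s["ee_pos"]*1000,1),"jaw",round(cur,1),"gap",round(s["finger_gap"]*1000,1),"q",np.round(s["joint_positions"],2),"F",np.round(s["wrist_force"],1))
    print(" shift",shift(p).round(1),"turn_x",round(t,1),"level corr",lev.round(2))
E
python3 - <<'E'
from h import *
go((.413,-.346,.170))
E
```

```text
t 0.1 pos [ 272.7 -561.9  214. ] jaw -64.1 gap 91.9 q [-1.12  0.35  1.63 -0.    1.16 -0.  ] F [-0.5  0.3 -0.8]
 shift [  44.1 -132.9 -220.5] turn_x 0 level corr [0.   0.   0.07]
```

Emit:
{"op": "arm_command", "data": {"targets": [44, -133, -220, 0, 0, 0, 44, -133, -220, 0, 0, 0, 44, -133, -220, 0, 0, 0, 44, -133, -220, 0, 0, 0, 44, -133, -220, 0, 0, 0, 44, -133, -220, 0, 0, 0, 44, -133, -220, 0, 0, 0, 44, -133, -220, 0, 0, 0, 44, -133, -220, 0, 0, 0, 44, -133, -220, 0, 0, 0, 44, -133, -220, 0, 0, 0], "grip": -1}}

```text
time_s: 1.02
ee_pos: [0.4121, -0.348, 0.1708]
ee_rot: [0.689, 0.158, -0.689, 0.158]
wrist_force: [-1.0, 0.0, -0.5]
finger_gap: 0.0922
```

```bash
cat > look.py <<'E'
import sys
from h import *
def look(tag,boxes,k=8):
    for i,(n,x,y,w,h) in enumerate(boxes):
        im=vision.read_camera(n)[:,:,::-1].copy(); cv2.imwrite(f"pics/{tag}_{n}_full.png",im)
        a=cv2.resize(im[y:y+h,x:x+w],None,fx=k,fy=k,interpolation=cv2.INTER_CUBIC)
        a=np.clip(a*(1.6 if n=="top" else 1.2),0,255).astype(np.uint8)
        for j in range(0,w,10): cv2.putText(a,str(x+j),(j*k,9),0,.33,(0,0,255),1); cv2.line(a,(j*k,0),(j*k,h*k),(150,200,150),1)
        for j in range(0,h,10): cv2.putText(a,str(y+j),(0,j*k+9),0,.33,(0,0,255),1); cv2.line(a,(0,j*k),(w*k,j*k),(150,200,150),1)
        cv2.imwrite(f"pics/{tag}_{n}.png",a[:600,:800])
E
python3 - <<'E'
from look import *
go((.413,-.346,.170))
look("a1",[("top",450,220,100,75),("scene",80,210,100,75)])
p=robot.observe()["ee_pos"]; print(proj("top",p),proj("scene",p))
E
```

```text
t 1.02 pos [ 412.1 -348.   170.8] jaw -64.2 gap 92.2 q [-0.7   0.27  1.86 -0.    1.01  0.42] F [-1.   0.  -0.5]
 shift [ 0.8 -1.4 -1.6] turn_x 0 level corr [ 0.    0.   -0.03]
[525.21256828 278.85160462] [131.3555669  269.54486753]
```

View pics/a1_scene.png

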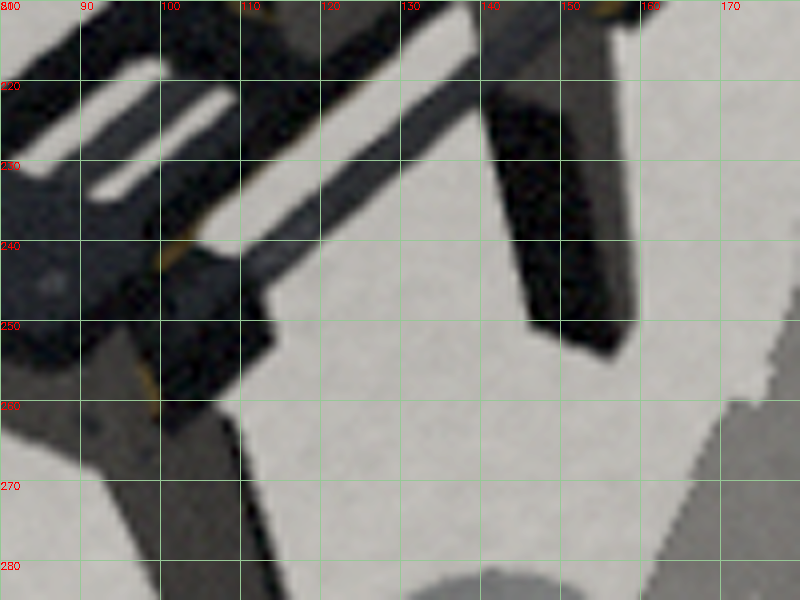

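View pics/a1_scene_full.png

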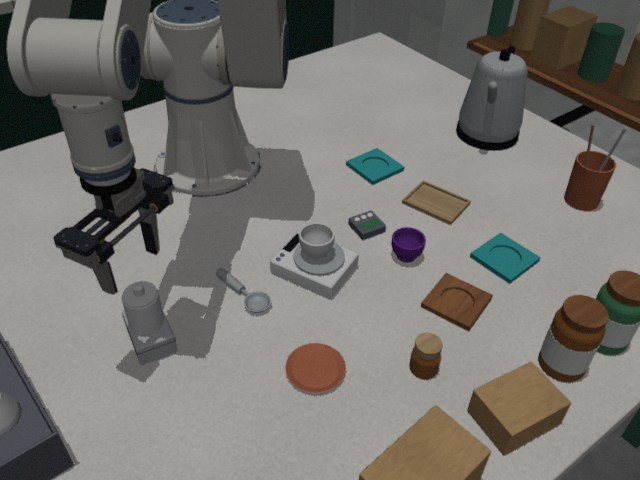

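View pics/a1_top_full.png

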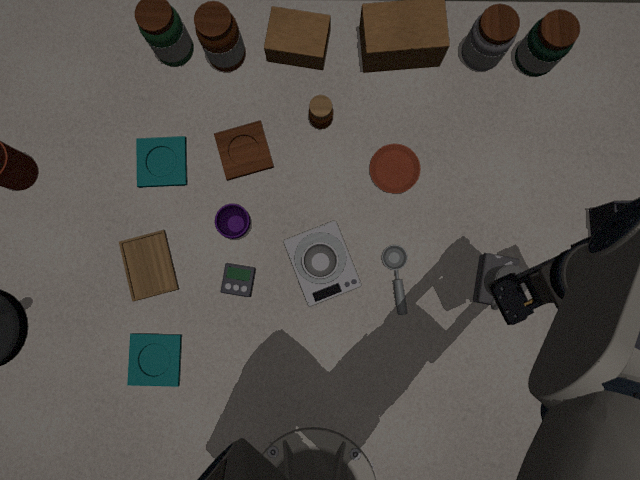

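```bash
python3 - <<'E'
from look import *
look("a2",[("scene",85,238,90,72)])
s=robot.observe();p=s["ee_pos"];y=R.from_quat(s["ee_rot"]).as_matrix()[:,1];z=R.from_quat(s["ee_rot"]).as_matrix()[:,2]
for a in(-1,1):
  for b in(-.01,.01):
    for d in (.046,.064): print(a,b,d,proj("scene",p+a*d*y+b*z).round(1))
E
```

```text
-1 -0.01 0.046 [154.9 254.1]
-1 -0.01 0.064 [161.9 247.5]
-1 0.01 0.046 [145.2 250.1]
-1 0.01 0.064 [152.2 243.6]
1 -0.01 0.046 [116.8 290.3]
1 -0.01 0.064 [108.7 298. ]
1 0.01 0.046 [106.6 285.8]
1 0.01 0.064 [ 98.5 293.4]
```

View pics/a2_scene.png

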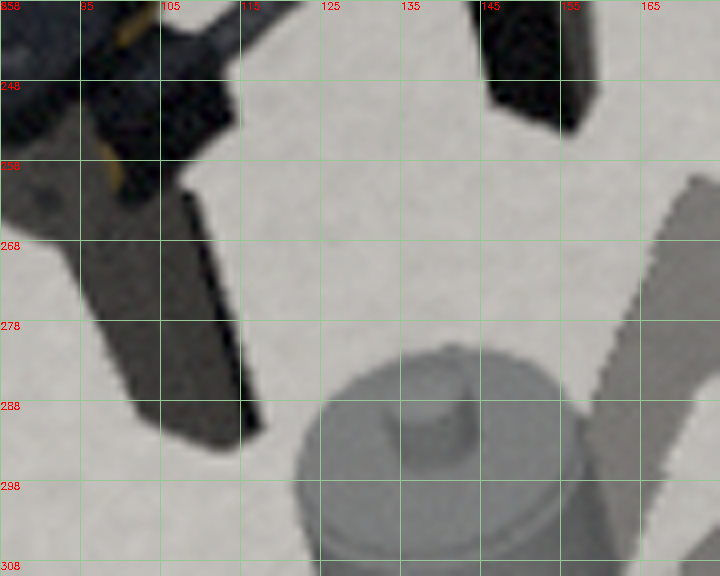

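The scene crop shows the open fingertips at about (117,291) and (156,255), straddling the lid knob's line at (137,287). The known tip positions give the scene camera an offset of about (+1.1,+1.0) px. The true positions therefore lie between the two camera estimates, with the stack at about (413,-346) mm.

Emit:
{"op": "arm_command", "data": {"targets": [25, -1, -1, 0, 0, 0, 40, -1, -1, 0, 0, 0, 49, -1, -1, 0, 0, 0, 49, -1, -1, 0, 0, 0, 49, -1, -1, 0, 0, 0, 49, -1, -1, 0, 0, 0]}}

```text
time_s: 1.67
ee_pos: [0.4135, -0.3459, 0.1224]
ee_rot: [0.689, 0.158, -0.689, 0.159]
wrist_force: [0.3, 0.3, -0.0]
finger_gap: 0.0919
```

```bash
python3 - <<'E'
from look import *
go((.413,-.346,.1205))
look("a3",[("scene",85,238,90,72)])
E
```

```text
t 1.67 pos [ 413.5 -345.9  122.4] jaw -64.1 gap 91.9 q [-0.7   0.33  1.9  -0.    0.91  0.42] F [ 0.3  0.3 -0. ]
 shift [ 1.9 -0.1  0.6] turn_x 0 level corr [-0.   -0.02 -0.06]
```

View pics/a3_scene.png

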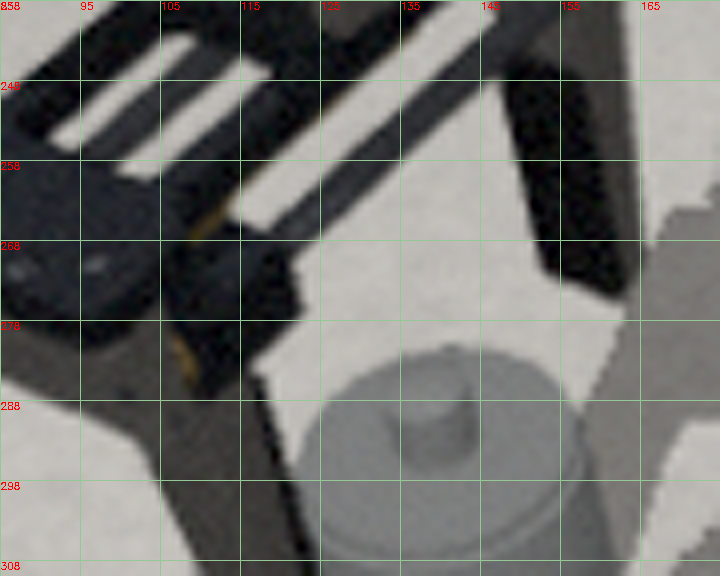

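The tips are centred around the knob at (139,290). I'll close on it.

Emit:
{"op": "arm_command", "data": {"targets": [2, 0, 0, 0, 0, 0, 2, 0, 0, 0, 0, 0, 2, 0, 0, 0, 0, 0, 2, 0, 0, 0, 0, 0, 2, 0, 0, 0, 0, 0, 2, 0, 0, 0, 0, 0, 2, 0, 0, 0, 0, 0, 2, 0, 0, 0, 0, 0, 2, 0, 0, 0, 0, 0, 2, 0, 0, 0, 0, 0, 2, 0, 0, 0, 0, 0, 2, 0, 0, 0, 0, 0], "grip": 1, "squeeze": 15}}

```text
time_s: 2.72
ee_pos: [0.4132, -0.3452, 0.1196]
ee_rot: [-0.689, -0.158, 0.689, -0.158]
wrist_force: [0.4, 0.4, -1.0]
finger_gap: 0.017
```

```bash
python3 - <<'E'
from look import *
go((.413,-.346,.200))
look("a4",[("scene",85,238,90,72)])
E
```

```text
t 2.72 pos [ 413.2 -345.2  119.6] jaw -64.1 gap 17.0 q [-0.7   0.33  1.9   0.    0.9   0.42] F [ 0.4  0.4 -1. ]
 shift [-80.4   0.6   0.5] turn_x 0 level corr [-0.  0.  0.]
```

View pics/a4_scene.png

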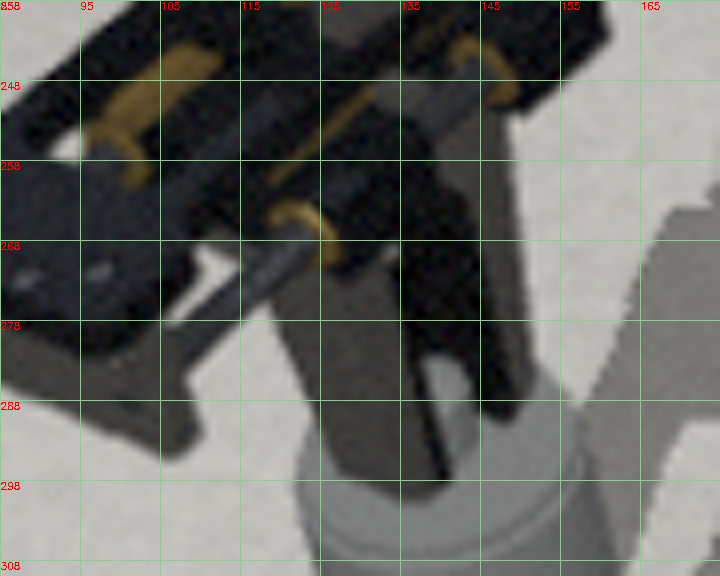

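```bash
python3 - <<'E'
from look import *
go((.638,-.1515,.180))
E
```

```text
t 2.77 pos [ 413.2 -345.2  119.6] jaw -64.1 gap 16.9 q [-0.7   0.33  1.9  -0.    0.9   0.42] F [ 0.7  0.2 -0.8]
 shift [ -60.5  -76.1 -286.8] turn_x 0 level corr [-0.  0.  0.]
```

Emit:
{"op": "arm_command", "data": {"targets": [-8, 0, 0, 0, 0, 0, -30, 0, 0, 0, 0, 0, -60, 0, 0, 0, 0, 0, -60, -8, -30, 0, 0, 0, -60, -16, -60, 0, 0, 0, -60, -24, -90, 0, 0, 0, -60, -32, -120, 0, 0, 0, -60, -40, -150, 0, 0, 0, -60, -48, -180, 0, 0, 0, -60, -56, -210, 0, 0, 0, -60, -64, -240, 0, 0, 0, -60, -70, -265, 0, 0, 0, -60, -76, -287, 0, 0, 0, -60, -76, -287, 0, 0, 0, -60, -76, -287, 0, 0, 0, -60, -76, -287, 0, 0, 0]}}

```text
time_s: 4.1
ee_pos: [0.6376, -0.1518, 0.1797]
ee_rot: [-0.689, -0.158, 0.689, -0.158]
wrist_force: [-0.5, -0.3, 0.1]
finger_gap: 0.0167
```

```bash
python3 - <<'E'
from look import *
go((.638,-.1515,.0175))
look("a5",[("scene",260,290,100,75)])
E
```

```text
t 4.1 pos [ 637.6 -151.8  179.7] jaw -64.1 gap 16.7 q [-0.24  0.43  1.6  -0.    1.11  0.88] F [-0.5 -0.3  0.1]
 shift [ 1.622e+02 -1.000e-01 -6.000e-01] turn_x 0 level corr [0.   0.04 0.01]
```

View pics/a5_scene_full.png

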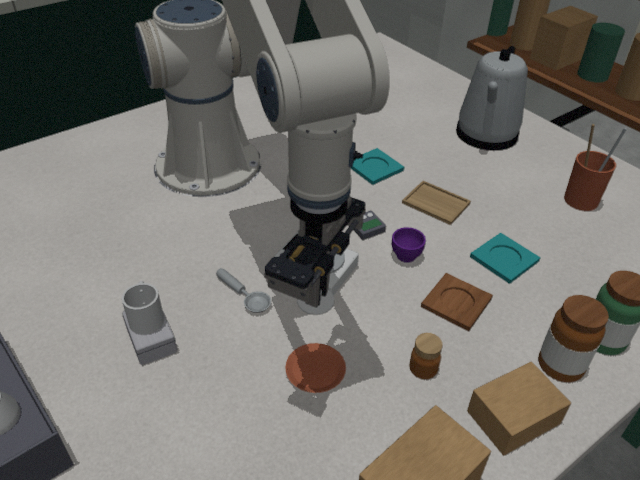

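The lid is held level above the saucer at (316,300), clear of the amber jar. I'll lower it.

Emit:
{"op": "arm_command", "data": {"targets": [30, 0, -1, 0, 0, 0, 60, 0, -1, 0, 0, 0, 90, 0, -1, 0, 0, 0, 120, 0, -1, 0, 0, 0, 140, 0, -1, 0, 0, 0, 150, 0, -1, 0, 0, 0, 154, 0, -1, 0, 0, 0, 157, 0, -1, 0, 0, 0, 159, 0, -1, 0, 0, 0, 160, 0, -1, 0, 0, 0, 160, 0, -1, 0, 0, 0]}}

```text
time_s: 5.07
ee_pos: [0.6398, -0.1514, 0.0206]
ee_rot: [0.69, 0.158, -0.689, 0.159]
wrist_force: [-0.9, -0.1, -1.0]
finger_gap: 0.0167
```

```bash
python3 - <<'E'
from look import *
go((.638,-.1515,.0155))
look("a6",[("scene",265,320,100,75),("top",350,130,100,75)])
E
```

```text
t 5.07 pos [ 639.8 -151.4   20.6] jaw -64.1 gap 16.7 q [-0.23  0.62  1.69 -0.    0.83  0.88] F [-0.9 -0.1 -1. ]
 shift [ 5.1 -0.7  1.7] turn_x 0 level corr [-0.   -0.07 -0.06]
```

View pics/a6_scene.png

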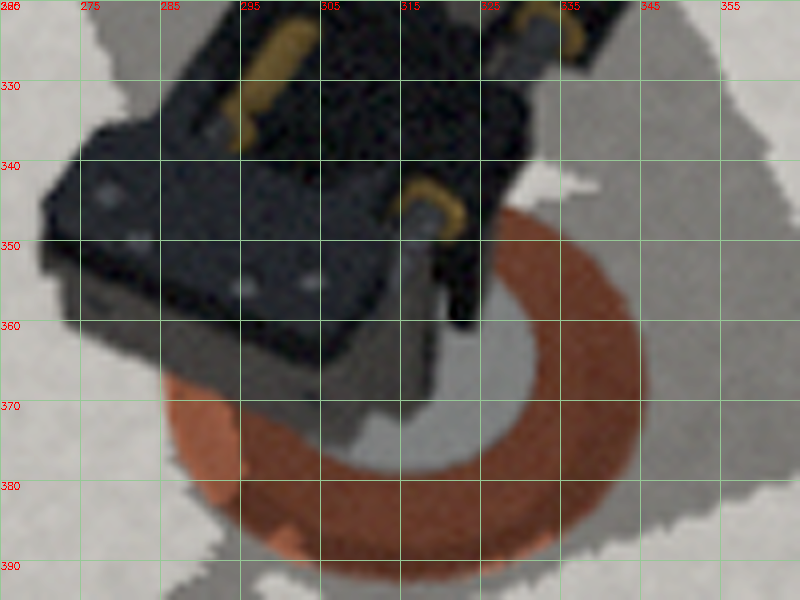

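View pics/a6_top.png

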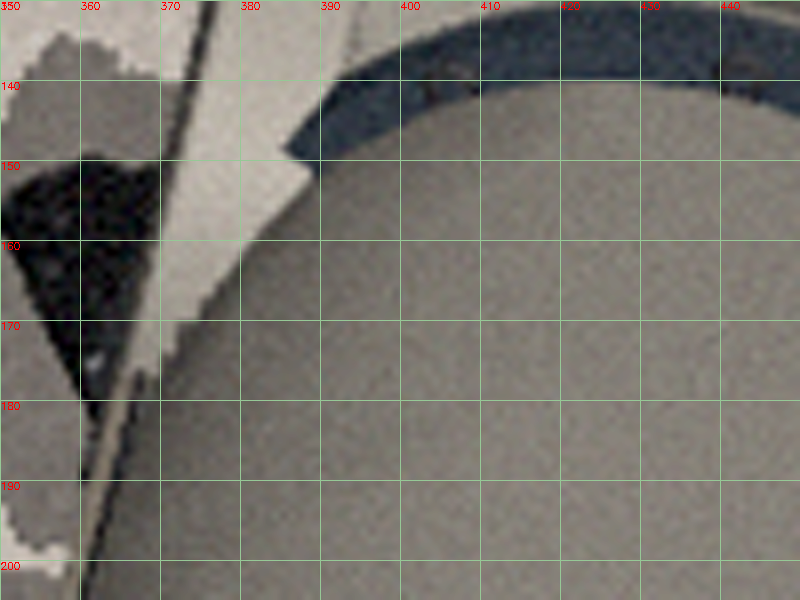

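```bash
python3 - <<'E'
from h import *
print(ray("scene",(315.5,367.8),.018))
a=np.linspace(0,6.28,90)
for c in((.637,-.151),(.641,-.1517),(.645,-.155)):
    p=np.array([proj("scene",(c[0]+.0285*np.cos(t),c[1]+.0285*np.sin(t),.018)) for t in a]);print(c,p.max(0))
    p=np.array([proj("scene",(c[0]+.052*np.cos(t),c[1]+.052*np.sin(t),.010)) for t in a]);print(" saucer",p.min(0),p.max(0))
E
```

```text
[ 0.6476746 -0.1560656  0.018    ]
(0.637, -0.151) [331.0460894  376.21800663]
 saucer [283.30934417 340.76597302] [344.76875554 391.13983346]
(0.641, -0.1517) [332.17223176 378.06055146]
 saucer [284.30996968 342.41081929] [345.92389105 393.04398934]
(0.645, -0.155) [332.07850383 380.69588616]
 saucer [284.03928875 344.76024927] [345.88149143 395.76866735]
```

The lid disc (right edge 332, lower edge 379) is within about 2 mm of the saucer centre. I'll set it down.

Emit:
{"op": "arm_command", "data": {"targets": [1, 0, 1, 0, 0, 0, 2, -1, 2, 0, 0, 0, 3, -1, 2, 0, 0, 0, 4, -1, 2, 0, 0, 0, 5, -1, 2, 0, 0, 0, 5, -1, 2, 0, 0, 0, 5, -1, 2, 0, 0, 0]}}

```text
time_s: 5.75
ee_pos: [0.6368, -0.1511, 0.0155]
ee_rot: [-0.689, -0.158, 0.689, -0.158]
wrist_force: [-3.5, 1.5, 9.9]
finger_gap: 0.0171
```

```bash
python3 - <<'E'
from h import *
go((.638,-.1515,.0155))
E
```

```text
t 5.75 pos [ 636.8 -151.1   15.5] jaw -64.1 gap 17.1 q [-0.24  0.63  1.69  0.    0.82  0.88] F [-3.5  1.5  9.9]
 shift [-0.   0.9 -0.9] turn_x 0 level corr [-0.    0.01  0.01]
```

Contact shows as a 10 N upward force. I'll release and rise.

Emit:
{"op": "arm_command", "data": {"targets": [0, 0, 0, 0, 0, 0, 0, 0, 0, 0, 0, 0, 0, 0, 0, 0, 0, 0, 0, 0, 0, 0, 0, 0, 0, 0, 0, 0, 0, 0, -10, 0, 0, 0, 0, 0, -30, 0, 0, 0, 0, 0, -60, 0, 0, 0, 0, 0, -100, 0, 0, 0, 0, 0, -140, 0, 0, 0, 0, 0, -140, 0, 0, 0, 0, 0, -140, 0, 0, 0, 0, 0], "grip": 0}}

```text
time_s: 6.75
ee_pos: [0.6387, -0.1516, 0.1582]
ee_rot: [0.691, 0.157, -0.687, 0.159]
wrist_force: [-0.7, 0.4, 0.0]
finger_gap: 0.0463
```

```bash
python3 - <<'E'
from look import *
go((.444,-.006,.155),90)
look("a7",[("scene",265,330,100,75)])
E
```

```text
t 6.75 pos [ 638.7 -151.6  158.2] jaw -64.1 gap 46.3 q [-0.24  0.45  1.62  0.    1.07  0.88] F [-0.7  0.4  0. ]
 shift [   1.9 -216.   111.7] turn_x 25.9 level corr [ 0.   -0.26 -0.22]
```

View pics/a7_scene.png

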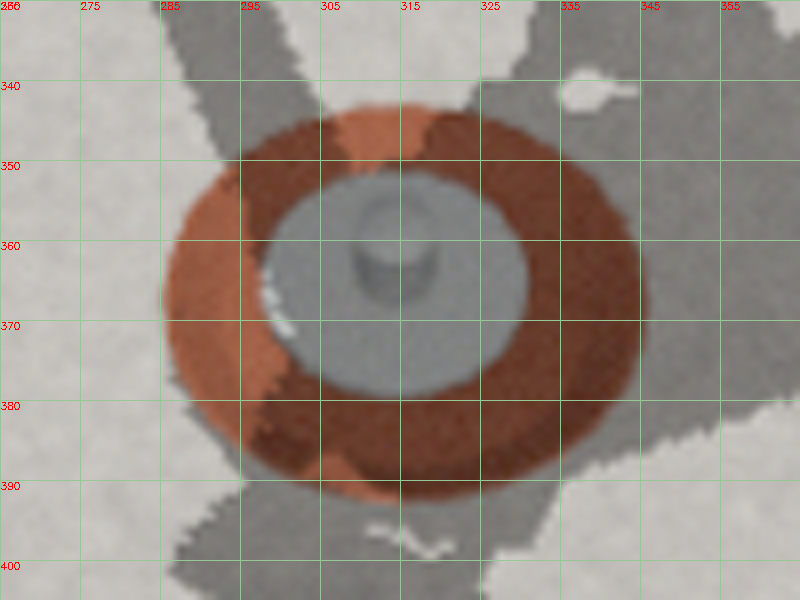

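The lid sits level and knob-up in the saucer, with disc centre (314,365) against saucer centre (315.5,368), so it is within about 3 mm. Next is the bowl.

Emit:
{"op": "arm_command", "data": {"targets": [2, -36, 19, 0, 0, 0, 2, -72, 37, 0, 0, 0, 2, -108, 56, 0, 0, 0, 2, -144, 75, 0, 0, 0, 2, -180, 93, 0, 0, 0, 2, -200, 104, 0, 0, 0, 2, -216, 112, 0, 0, 0, 2, -216, 112, 0, 0, 0, 2, -216, 112, 0, 0, 0, 2, -216, 112, 0, 0, 0, 2, -216, 112, 0, 0, 0], "grip": -1}}

```text
time_s: 7.72
ee_pos: [0.4426, -0.0062, 0.1523]
ee_rot: [-0.689, -0.158, 0.689, -0.158]
wrist_force: [-0.2, 0.1, -0.0]
finger_gap: 0.0919
```

```bash
python3 - <<'E'
from look import *
go((.444,-.006,.068))
look("b1",[("scene",265,190,100,75),("top",280,220,100,75)])
p=robot.observe()["ee_pos"];print(proj("scene",p),proj("top",p))
E
```

```text
t 7.72 pos [442.6  -6.2 152.3] jaw -64.1 gap 91.9 q [-0.02  0.15  2.07 -0.    0.92  1.1 ] F [-0.2  0.1 -0. ]
 shift [84.3  0.4 -1.3] turn_x 0 level corr [ 0.    0.01 -0.  ]
[315.35935659 209.21252563] [319.65996994 257.70343751]
```

View pics/b1_scene.png

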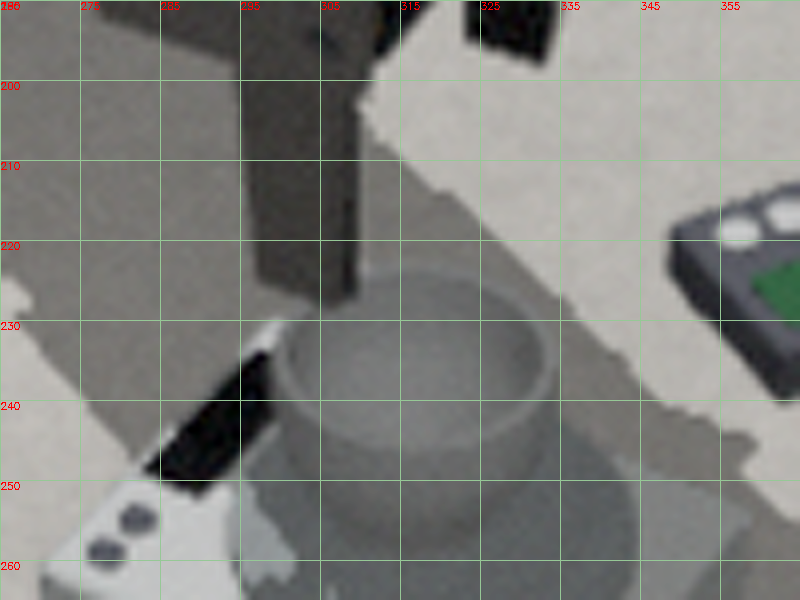

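View pics/b1_top_full.png

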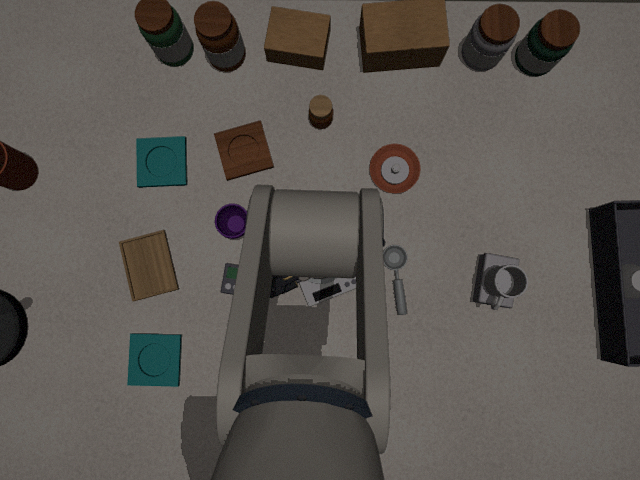

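```bash
python3 - <<'E'
from h import *
print("bowl",ray("scene",(315.6,234),.095),"disc",ray("scene",(138.9,293.3),.117))
s=robot.observe();p=s["ee_pos"];m=R.from_quat(s["ee_rot"]).as_matrix();y=m[:,1];z=m[:,2]
for a in(-1,1):
  for b in(-.01,.01):
    print(a,b,proj("scene",p+a*.046*y+b*z).round(1))
E
```

```text
bowl [ 0.44612742 -0.00733338  0.095     ] disc [ 0.41466752 -0.34629119  0.117     ]
-1 -0.01 [331.4 197.2]
-1 0.01 [321.9 194.1]
1 -0.01 [308.4 225.3]
1 0.01 [298.5 221.8]
```

The tip corners agree with the same camera offset. The bowl is at about (444,-6.5) mm with its rim centred on (316,235). Descending.

Emit:
{"op": "arm_command", "data": {"targets": [25, 0, -1, 0, 0, 0, 50, 0, -1, 0, 0, 0, 70, 0, -1, 0, 0, 0, 80, 0, -1, 0, 0, 0, 84, 0, -1, 0, 0, 0, 84, 0, -1, 0, 0, 0, 84, 0, -1, 0, 0, 0]}}

```text
time_s: 8.4
ee_pos: [0.4433, -0.0054, 0.0691]
ee_rot: [0.689, 0.158, -0.689, 0.158]
wrist_force: [0.3, -1.1, -0.5]
finger_gap: 0.0918
```

Emit:
{"op": "arm_command", "data": {"targets": [0, 0, 0, 0, 0, 0, 0, 0, 0, 0, 0, 0, 0, 0, 0, 0, 0, 0, 0, 0, 0, 0, 0, 0, 0, 0, 0, 0, 0, 0, 0, 0, 0, 0, 0, 0, 0, 0, 0, 0, 0, 0], "grip": 1, "squeeze": 18}}

```text
time_s: 8.98
ee_pos: [0.4432, -0.0053, 0.0692]
ee_rot: [0.689, 0.158, -0.689, 0.158]
wrist_force: [-1.1, -0.5, 7.0]
finger_gap: 0.0671
```

```bash
python3 - <<'E'
from look import *
go((.670,.1555,.130))
look("b2",[("scene",265,190,100,75)])
E
```

```text
t 8.98 pos [443.2  -5.3  69.2] jaw -64.1 gap 67.1 q [-0.02  0.29  2.13 -0.    0.72  1.1 ] F [-1.1 -0.5  7. ]
 shift [ -60.6  -45.6 -274.3] turn_x 0 level corr [ 0.   -0.05 -0.03]
```

View pics/b2_scene.png

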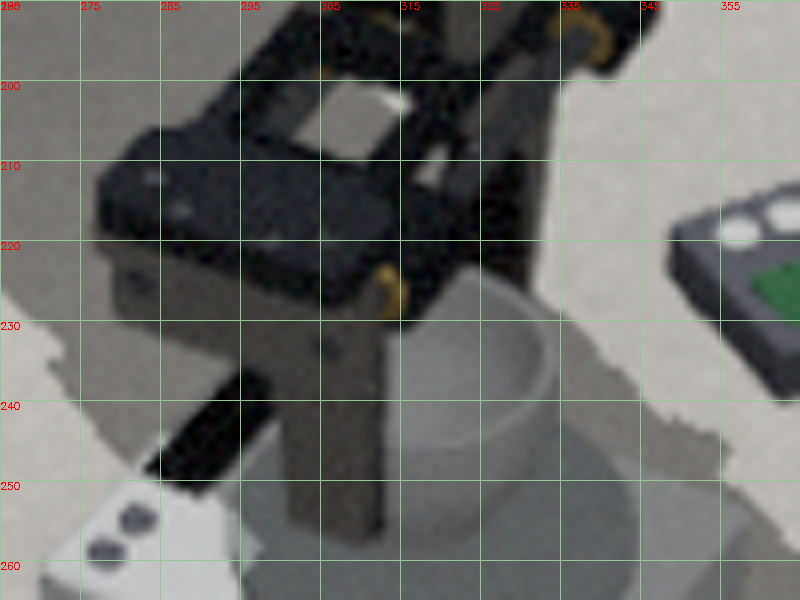

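Emit:
{"op": "arm_command", "data": {"targets": [-3, 0, 0, 0, 0, 0, -10, 0, 0, 0, 0, 0, -25, 0, 0, 0, 0, 0, -45, 0, 0, 0, 0, 0, -60, 0, 0, 0, 0, 0, -60, 0, 0, 0, 0, 0]}}

```text
time_s: 9.53
ee_pos: [0.4444, -0.0053, 0.1313]
ee_rot: [0.691, 0.158, -0.688, 0.159]
wrist_force: [0.5, 0.1, -3.4]
finger_gap: 0.0672
```

```bash
python3 - <<'E'
from look import *
go((.670,.1555,.130))
look("b3",[("scene",265,170,100,75)])
E
```

```text
t 9.53 pos [444.4  -5.3 131.3] jaw -64.1 gap 67.2 q [-0.02  0.18  2.09  0.    0.87  1.1 ] F [ 0.5  0.1 -3.4]
 shift [   2.2  -46.1 -273.2] turn_x 0 level corr [-0.   -0.22 -0.11]
```

View pics/b3_scene.png

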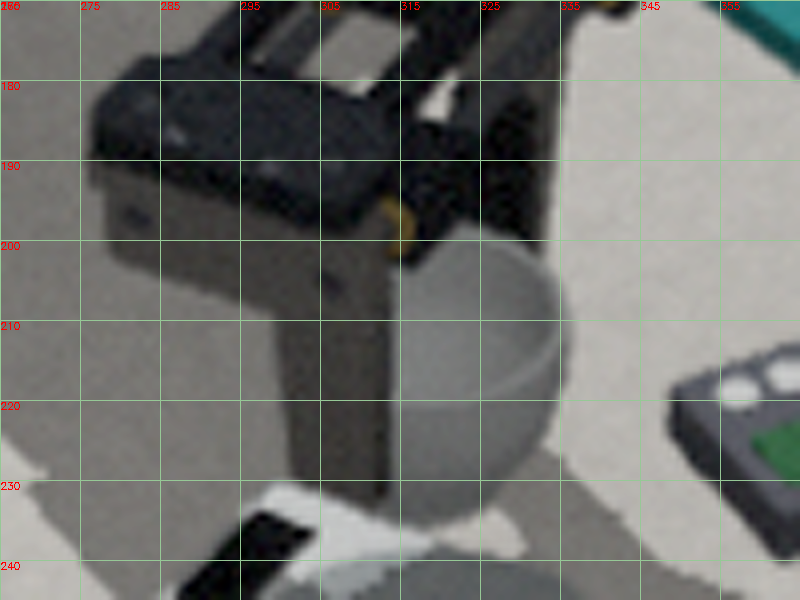

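```bash
python3 - <<'E'
from h import *
a=np.linspace(0,6.28,90)
c=(.4455,-.0065)
for r,z in((.034,.157),(.034,.141),(.02,.107)):
    p=np.array([proj("scene",(c[0]+r*np.cos(t),c[1]+r*np.sin(t),z)) for t in a])+(1.2,.7);print(r,z,p.min(0).round(1),p.max(0).round(1))
E
```

```text
0.034 0.157 [298.8 197.3] [336.1 220.9]
0.034 0.141 [298.8 204. ] [335.8 227.7]
0.02 0.107 [306.4 222.7] [327.7 236.6]
```

The bowl hangs level: the rim spans rows 197–220 and the foot is at row 236, as predicted. Carrying it to the coaster.

Emit:
{"op": "arm_command", "data": {"targets": [1, -5, -30, 0, 0, 0, 1, -10, -60, 0, 0, 0, 1, -15, -90, 0, 0, 0, 1, -20, -120, 0, 0, 0, 1, -25, -150, 0, 0, 0, 1, -30, -180, 0, 0, 0, 1, -35, -210, 0, 0, 0, 1, -40, -240, 0, 0, 0, 1, -45, -262, 0, 0, 0, 1, -45, -274, 0, 0, 0, 1, -45, -274, 0, 0, 0, 1, -45, -274, 0, 0, 0, 1, -45, -274, 0, 0, 0]}}

```text
time_s: 10.67
ee_pos: [0.6681, 0.1542, 0.1262]
ee_rot: [-0.688, -0.158, 0.69, -0.158]
wrist_force: [-0.6, -0.3, -2.4]
finger_gap: 0.0673
```

```bash
python3 - <<'E'
from look import *
go((.671,.155,.05))
look("b4",[("scene",410,230,100,75)])
E
```

```text
t 10.67 pos [668.1 154.2 126.2] jaw -64.1 gap 67.3 q [ 0.22  0.53  1.56 -0.    1.05  1.34] F [-0.6 -0.3 -2.4]
 shift [76.2  0.6 -3.2] turn_x 0 level corr [0.   0.15 0.03]
```

View pics/b4_scene.png

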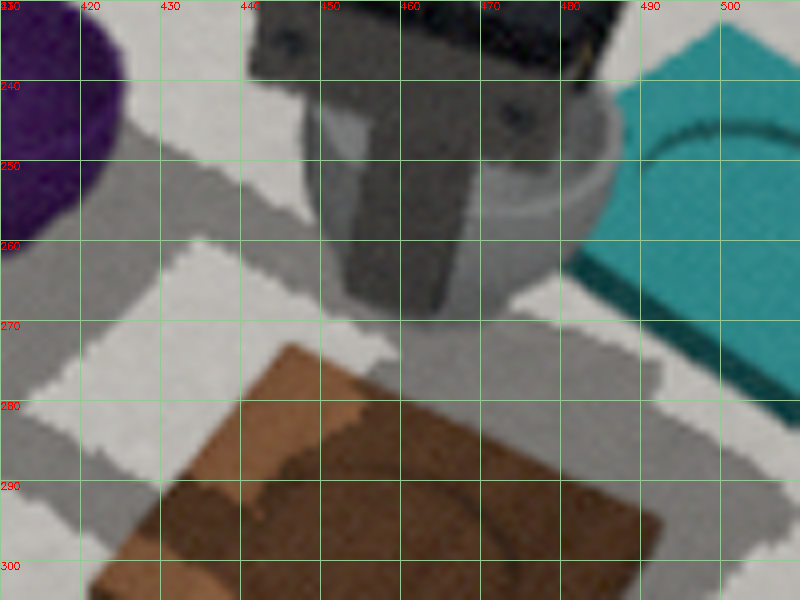

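View pics/b4_scene_full.png

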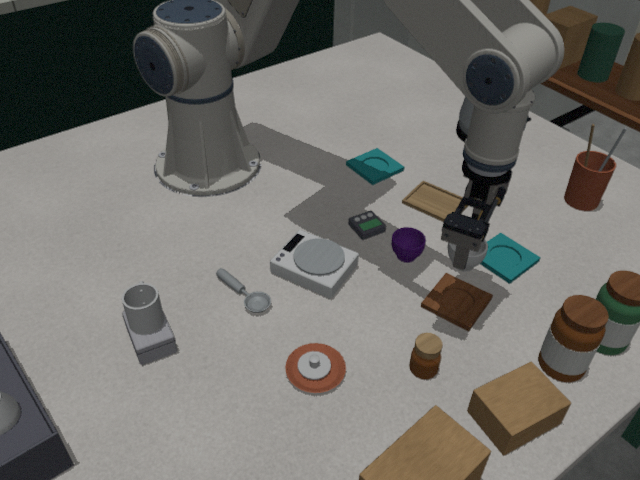

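```bash
python3 - <<'E'
from look import *
a=np.linspace(0,6.28,90)
for c in((.6695,.1557),(.671,.155),(.674,.154)):
    p=np.array([proj("scene",(c[0]+.0315*np.cos(t),c[1]+.0315*np.sin(t),.012)) for t in a])+(1.2,.7);print(c,p.min(0).round(1),p.max(0).round(1))
im=cv2.imread("pics/scene0.png")[265:335,410:505];a=cv2.resize(im,None,fx=8,fy=8,interpolation=2)
a=np.clip(a*1.8,0,255).astype(np.uint8)
for j in range(0,95,10): cv2.putText(a,str(410+j),(j*8,9),0,.33,(0,0,255),1); cv2.line(a,(j*8,0),(j*8,600),(150,200,150),1)
for j in range(0,70,10): cv2.putText(a,str(265+j),(0,j*8+9),0,.33,(0,0,255),1); cv2.line(a,(0,j*8),(800,j*8),(150,200,150),1)
cv2.imwrite("pics/b5.png",a)
E
```

```text
(0.6695, 0.1557) [439.3 285.9] [473.  310.5]
(0.671, 0.155) [439.6 286.5] [473.4 311.2]
(0.674, 0.154) [440.4 287.7] [474.2 312.4]
```

View pics/b5.png

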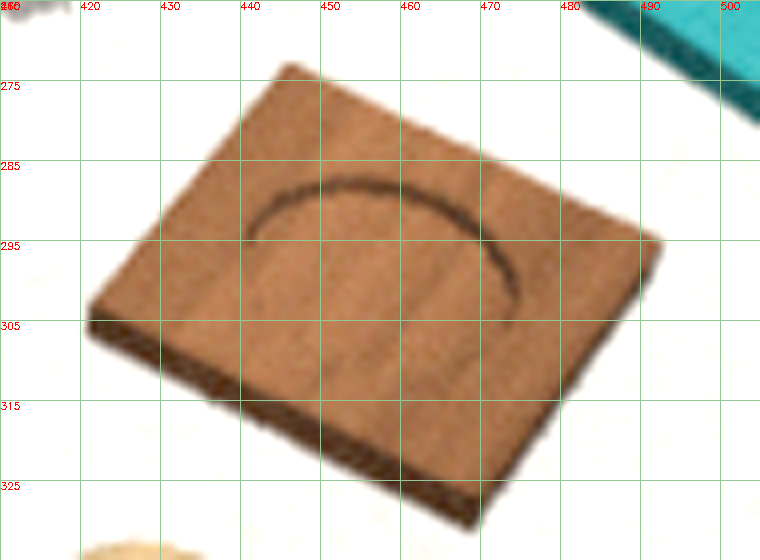

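The recess's upper edge is at row 287 and its right edge at column 474.7, which puts the coaster at about (672,155) mm. Lowering.

Emit:
{"op": "arm_command", "data": {"targets": [25, 1, -3, 0, 0, 0, 50, 1, -3, 0, 0, 0, 70, 1, -3, 0, 0, 0, 80, 1, -3, 0, 0, 0, 86, 1, -3, 0, 0, 0, 89, 1, -3, 0, 0, 0, 89, 1, -3, 0, 0, 0, 89, 1, -3, 0, 0, 0]}}

```text
time_s: 11.38
ee_pos: [0.6734, 0.1553, 0.0397]
ee_rot: [0.69, 0.158, -0.689, 0.158]
wrist_force: [-0.4, 0.4, -2.0]
finger_gap: 0.0673
```

```bash
python3 - <<'E'
from look import *
go((.671,.155,.0302))
look("b6",[("scene",410,260,100,75)])
E
```

```text
t 11.38 pos [673.4 155.3  39.7] jaw -64.1 gap 67.3 q [0.22 0.64 1.6  0.   0.9  1.34] F [-0.4  0.4 -2. ]
 shift [ 9.5 -0.7  2.3] turn_x 0 level corr [-0.   -0.08 -0.02]
```

View pics/b6_scene.png

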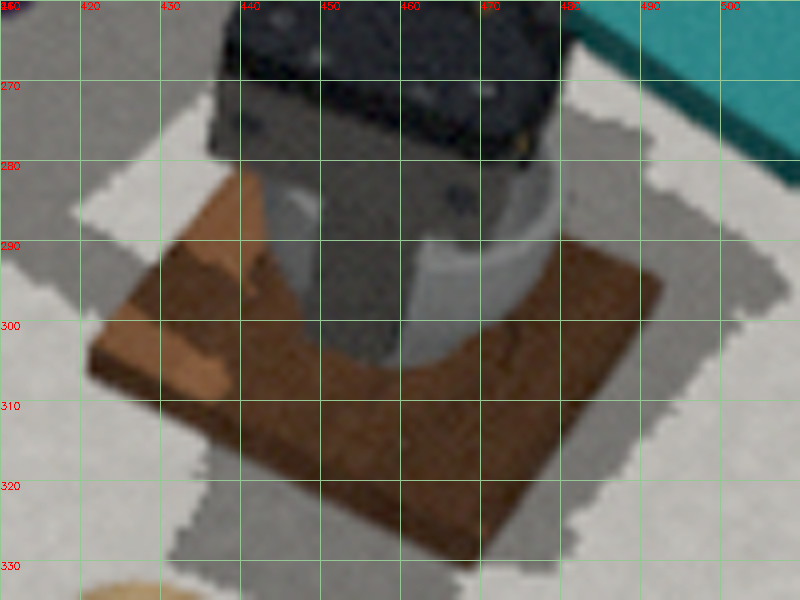

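```bash
python3 - <<'E'
from h import *
a=np.linspace(0,6.28,90)
for c in((.6734,.1553),(.671,.155),(.676,.154)):
  for r,z in((.02,.0155),(.034,.0655)):
    p=np.array([proj("scene",(c[0]+r*np.cos(t),c[1]+r*np.sin(t),z)) for t in a])+(1.2,.7);print(c,r,p.min(0).round(1),p.max(0).round(1))
E
```

```text
(0.6734, 0.1553) 0.02 [447.1 290.3] [468.6 306. ]
(0.6734, 0.1553) 0.034 [443.6 266.3] [481.3 293. ]
(0.671, 0.155) 0.02 [446.1 289.6] [467.5 305.3]
(0.671, 0.155) 0.034 [442.6 265.7] [480.2 292.3]
(0.676, 0.154) 0.02 [447.6 291.4] [469.1 307.2]
(0.676, 0.154) 0.034 [444.1 267.4] [481.9 294.2]
```

The bowl's foot edge at row 305.7 puts it at about (672,155) mm, centred on the recess. Setting it down.

Emit:
{"op": "arm_command", "data": {"targets": [3, 0, 1, 0, 0, 0, 5, 0, 1, 0, 0, 0, 7, 0, 1, 0, 0, 0, 8, 0, 1, 0, 0, 0, 9, 0, 1, 0, 0, 0, 10, 0, 1, 0, 0, 0, 10, 0, 1, 0, 0, 0, 10, 0, 1, 0, 0, 0]}}

```text
time_s: 12.1
ee_pos: [0.6718, 0.1549, 0.0303]
ee_rot: [0.689, 0.158, -0.689, 0.158]
wrist_force: [-6.1, -1.3, 13.4]
finger_gap: 0.0677
```

```bash
python3 - <<'E'
from look import *
go((.671,.155,.0302))
look("b7",[("scene",410,260,100,75)])
E
```

```text
t 12.1 pos [671.8 154.9  30.3] jaw -64.1 gap 67.7 q [0.22 0.65 1.61 0.   0.89 1.34] F [-6.1 -1.3 13.4]
 shift [ 0.1 -0.5  0.7] turn_x 0 level corr [-0. -0.  0.]
```

View pics/b7_scene.png

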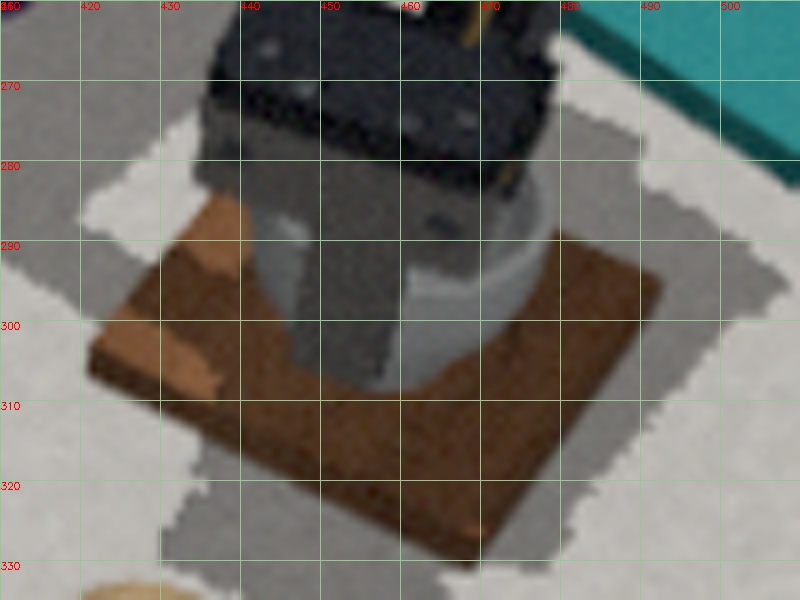

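Emit:
{"op": "arm_command", "data": {"targets": [0, 0, 0, 0, 0, 0, 0, 0, 0, 0, 0, 0, 0, 0, 0, 0, 0, 0, 0, 0, 0, 0, 0, 0, 0, 0, 0, 0, 0, 0, 0, 0, 0, 0, 0, 0, -10, 0, 0, 0, 0, 0, -30, 0, 0, 0, 0, 0, -60, 0, 0, 0, 0, 0, -100, 0, 0, 0, 0, 0, -140, 0, 0, 0, 0, 0, -140, 0, 0, 0, 0, 0, -140, 0, 0, 0, 0, 0], "grip": -1}}

```text
time_s: 13.23
ee_pos: [0.6738, 0.1553, 0.1726]
ee_rot: [0.691, 0.158, -0.687, 0.158]
wrist_force: [-1.0, 0.7, 0.3]
finger_gap: 0.0918
```

```bash
python3 - <<'E'
from look import *
go((.413,-.346,.185),65)
look("b8",[("scene",410,250,100,75),("top",460,240,80,75)])
E
```

```text
t 13.23 pos [673.8 155.3 172.6] jaw -64.1 gap 91.8 q [ 0.22  0.49  1.52 -0.    1.12  1.34] F [-1.   0.7  0.3]
 shift [-14.7 337.2 453.4] turn_x 50.9 level corr [ 0.   -0.35 -0.08]
```

View pics/b8_scene.png

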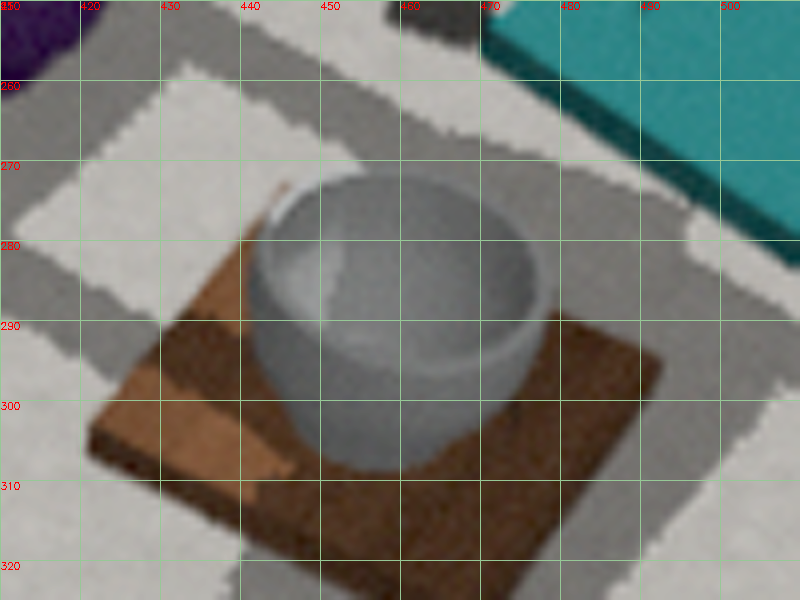

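View pics/b8_top.png

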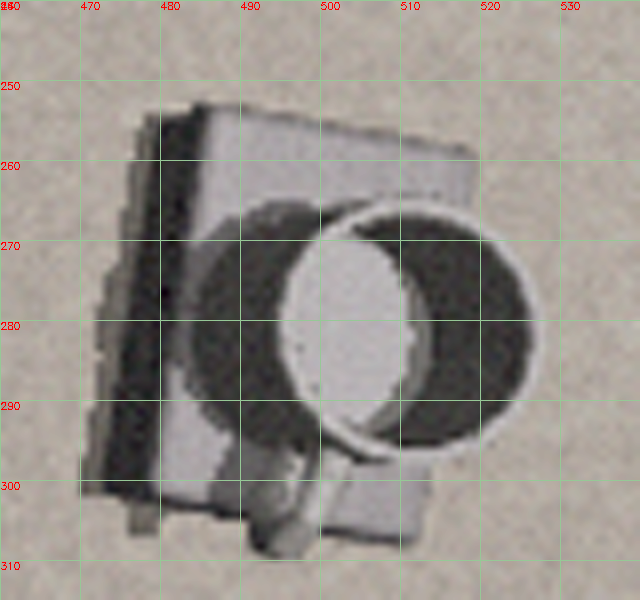

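The bowl stands level in the recess, with its rim centred on (459.5,284). In the top view the mug rim is centred on about (511,281), and the handle runs from (500,297) to (495,309).

```bash
python3 - <<'E'
from h import *
im=cv2.imread("pics/b8_scene_full.png")[270:345,105:185]
a=np.clip(cv2.resize(im,None,fx=8,fy=8,interpolation=2)*1.2,0,255).astype(np.uint8)
for j in range(0,80,10): cv2.putText(a,str(105+j),(j*8,9),0,.33,(0,0,255),1); cv2.line(a,(j*8,0),(j*8,600),(150,200,150),1)
for j in range(0,75,10): cv2.putText(a,str(270+j),(0,j*8+9),0,.33,(0,0,255),1); cv2.line(a,(0,j*8),(800,j*8),(150,200,150),1)
cv2.imwrite("pics/b9.png",a)
c=ray("top",(510.8,281),.112);print(c)
for q in((500,297),(494.8,309),(497,304)): d=ray("top",q,.1)-c;print(d*1000,np.degrees(np.arctan2(d[1],d[0])))
E
```

```text
[ 0.41004083 -0.34504446  0.112     ]
[-28.58579107  15.37994322 -12.        ] 151.71852421640668
[-50.11446112  24.91608348 -12.        ] 153.56419278600126
[-41.15350657  20.88810608 -12.        ] 153.08921572046845
```

View pics/b9.png

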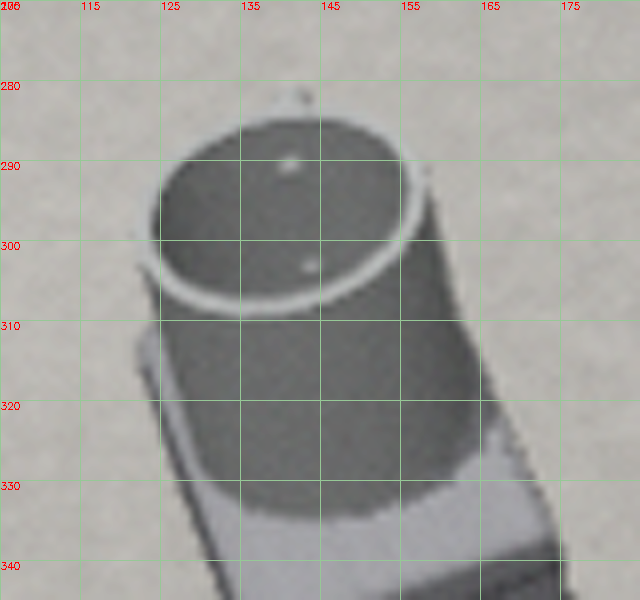

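Emit:
{"op": "arm_command", "data": {"targets": [-13, 24, 32, 4, 0, 0, -13, 48, 65, 8, 0, 0, -13, 72, 97, 12, 0, 0, -13, 96, 130, 16, 0, 0, -13, 120, 162, 20, 0, 0, -13, 144, 194, 24, 0, 0, -13, 168, 227, 28, 0, 0, -13, 193, 259, 32, 0, 0, -13, 217, 292, 36, 0, 0, -13, 241, 324, 40, 0, 0, -13, 265, 356, 44, 0, 0, -13, 289, 389, 48, 0, 0, -13, 313, 421, 51, 0, 0, -13, 330, 444, 53, 0, 0, -13, 337, 453, 53, 0, 0, -13, 337, 453, 53, 0, 0, -13, 337, 453, 53, 0, 0, -13, 337, 453, 53, 0, 0]}}

```text
time_s: 14.83
ee_pos: [0.4116, -0.3448, 0.1809]
ee_rot: [-0.687, 0.165, 0.688, 0.166]
wrist_force: [0.2, 0.3, 0.2]
finger_gap: 0.0921
```

```bash
python3 - <<'E'
from look import *
go((.413,-.3455,.068),63)
look("c1",[("scene",85,235,100,75),("top",450,220,100,75)])
s=robot.observe();p=s["ee_pos"];m=R.from_quat(s["ee_rot"]).as_matrix();y=m[:,1];z=m[:,2]
for a in(-1,1):
  for b in(-.01,.01):
    print(a,b,proj("scene",p+a*.046*y+b*z).round(1))
E
```

```text
t 14.83 pos [ 411.6 -344.8  180.9] jaw -117.0 gap 92.1 q [-0.7   0.25  1.85  0.    1.03  1.34] F [0.2 0.3 0.2]
 shift [ 1.129e+02  1.000e-01 -1.700e+00] turn_x -0.0 level corr [0.   0.08 0.05]
-1 -0.01 [161.6 265.2]
-1 0.01 [161.8 256.5]
1 -0.01 [101.2 271.5]
1 0.01 [102.3 262.7]
```

View pics/c1_scene.png

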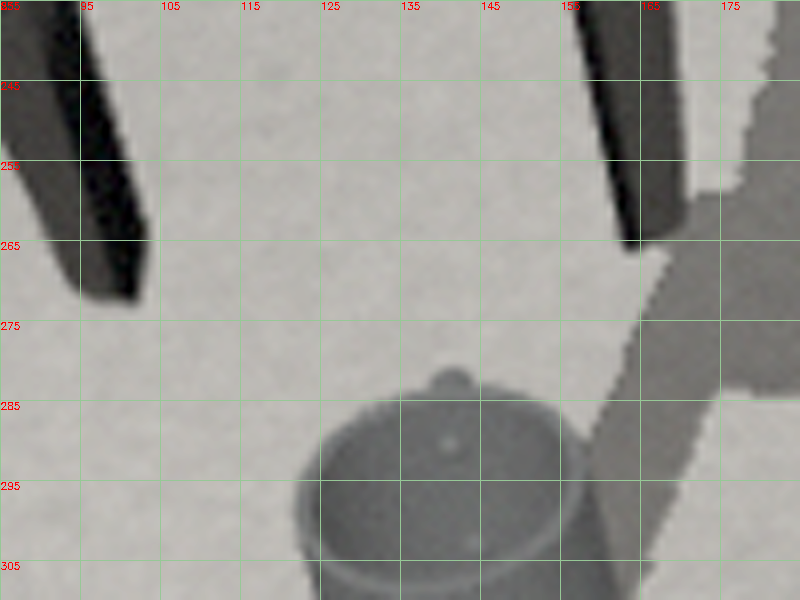

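The tips at (102,272) and (163,266) straddle the mug rim at (140,296), and the handle nub at (141,282) points away from the jaws. Descending and clasping.

Emit:
{"op": "arm_command", "data": {"targets": [30, 0, -2, 0, 0, 0, 60, 0, -2, 0, 0, 0, 85, 0, -2, 0, 0, 0, 100, 0, -2, 0, 0, 0, 110, 0, -2, 0, 0, 0, 113, 0, -2, 0, 0, 0, 113, 0, -2, 0, 0, 0, 113, 0, -2, 0, 0, 0]}}

```text
time_s: 15.6
ee_pos: [0.4139, -0.3471, 0.0694]
ee_rot: [0.688, -0.166, -0.687, -0.165]
wrist_force: [0.7, -0.2, -0.0]
finger_gap: 0.0918
```

Emit:
{"op": "arm_command", "data": {"targets": [0, 0, 0, 0, 0, 0, 0, 0, 0, 0, 0, 0, 0, 0, 0, 0, 0, 0, 0, 0, 0, 0, 0, 0, 0, 0, 0, 0, 0, 0, 0, 0, 0, 0, 0, 0, 0, 0, 0, 0, 0, 0, 0, 0, 0, 0, 0, 0], "grip": 1, "squeeze": 22}}

```text
time_s: 16.27
ee_pos: [0.4133, -0.3472, 0.0689]
ee_rot: [0.687, -0.166, -0.687, -0.166]
wrist_force: [-0.8, -0.0, 5.3]
finger_gap: 0.0585
```

Emit:
{"op": "arm_command", "data": {"targets": [-2, 0, 0, 0, 0, 0, -6, 0, 0, 0, 0, 0, -15, 0, 0, 0, 0, 0, -30, 0, 0, 0, 0, 0, -45, 0, 0, 0, 0, 0, -45, 0, 0, 0, 0, 0]}}

```text
time_s: 16.77
ee_pos: [0.4145, -0.3482, 0.1164]
ee_rot: [0.689, -0.166, -0.686, -0.165]
wrist_force: [0.8, -1.0, -3.1]
finger_gap: 0.059
```

```bash
python3 - <<'E'
from look import *
go((.450,-.006,.125))
look("c2",[("scene",85,245,100,75)])
E
```

```text
t 16.77 pos [ 414.5 -348.2  116.4] jaw -117.1 gap 59.0 q [-0.7   0.34  1.9   0.    0.89  1.34] F [ 0.8 -1.  -3.1]
 shift [  -9.3 -320.7  124.4] turn_x 0 level corr [-0.   -0.23 -0.05]
```

View pics/c2_scene.png

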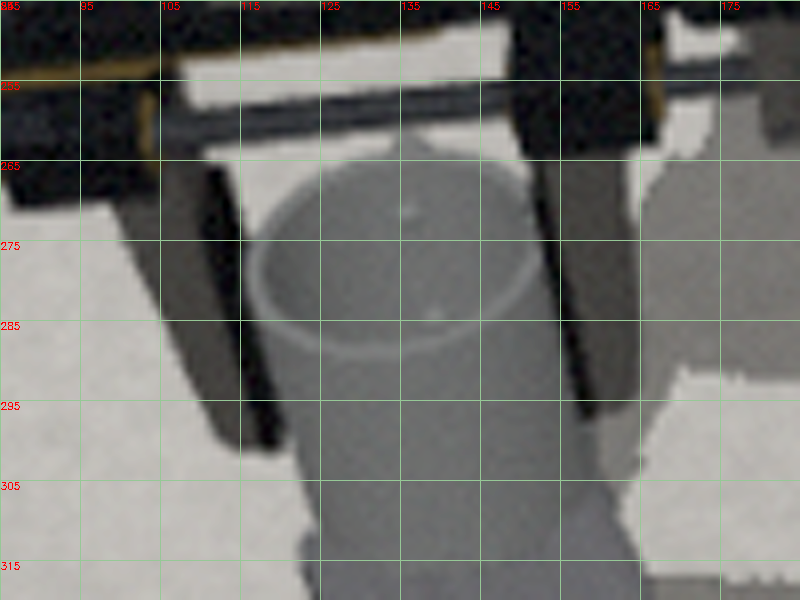

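The mug is lifted level, with its rim centred on about (133,277). Carrying it to the pan.

Emit:
{"op": "arm_command", "data": {"targets": [-9, -30, 12, 0, 0, 0, -9, -62, 24, 0, 0, 0, -9, -94, 36, 0, 0, 0, -9, -126, 49, 0, 0, 0, -9, -158, 61, 0, 0, 0, -9, -190, 74, 0, 0, 0, -9, -222, 86, 0, 0, 0, -9, -254, 98, 0, 0, 0, -9, -280, 109, 0, 0, 0, -9, -305, 118, 0, 0, 0, -9, -321, 124, 0, 0, 0, -9, -321, 124, 0, 0, 0, -9, -321, 124, 0, 0, 0, -9, -321, 124, 0, 0, 0, -9, -321, 124, 0, 0, 0]}}

```text
time_s: 18.07
ee_pos: [0.4488, -0.0056, 0.1223]
ee_rot: [-0.687, 0.166, 0.688, 0.166]
wrist_force: [-0.4, -0.5, -3.2]
finger_gap: 0.0587
```

```bash
python3 - <<'E'
from look import *
go((.450,-.006,.075))
look("c3",[("scene",265,195,100,75)])
a=np.linspace(0,6.28,90)
c=robot.observe()["ee_pos"]
for r,z in((.03,c[2]-.023),(.03,c[2]+.043)):
    p=np.array([proj("scene",(c[0]+r*np.cos(t),c[1]+r*np.sin(t),z)) for t in a])+(1.2,.8);print(r,z,p.min(0).round(1),p.max(0).round(1))
E
```

```text
t 18.07 pos [448.8  -5.6 122.3] jaw -117.2 gap 58.7 q [-0.02  0.2   2.08 -0.    0.85  2.03] F [-0.4 -0.5 -3.2]
 shift [47.3 -0.2 -1.3] turn_x 0 level corr [-0.    0.02 -0.02]
0.03 0.09939008693887708 [302.5 223.2] [334.3 244.2]
0.03 0.16539008693887708 [302.4 195.9] [335.6 216.7]
```

View pics/c3_scene.png

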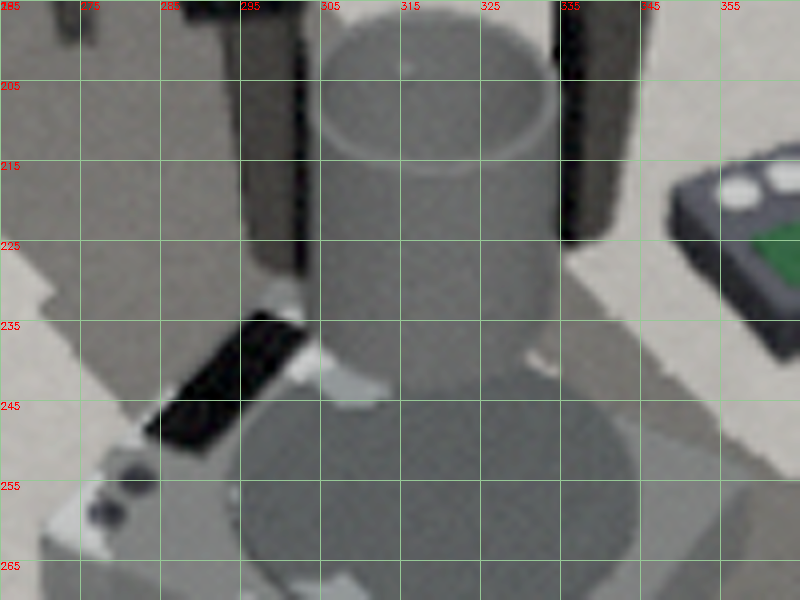

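The mug hangs level and centred on the TCP, with its foot edge at row 243.7 and rim edge at 216.5. Lowering it gently.

Emit:
{"op": "arm_command", "data": {"targets": [15, -1, -1, 0, 0, 0, 30, -1, -1, 0, 0, 0, 40, -1, -1, 0, 0, 0, 44, -1, -1, 0, 0, 0, 47, -1, -1, 0, 0, 0, 49, -1, -1, 0, 0, 0, 50, -1, -1, 0, 0, 0, 50, -1, -1, 0, 0, 0]}}

```text
time_s: 18.78
ee_pos: [0.4507, -0.0044, 0.0728]
ee_rot: [0.688, -0.166, -0.687, -0.166]
wrist_force: [-0.6, -0.2, -2.8]
finger_gap: 0.0593
```

```bash
python3 - <<'E'
from look import *
go((.4505,-.005,.068))
look("c4",[("scene",265,205,100,75)])
E
```

```text
t 18.78 pos [450.7  -4.4  72.8] jaw -117.1 gap 59.3 q [-0.01  0.29  2.12  0.    0.73  2.03] F [-0.6 -0.2 -2.8]
 shift [ 4.8  0.6 -0.1] turn_x 0 level corr [-0.   -0.02  0.01]
```

View pics/c4_scene.png

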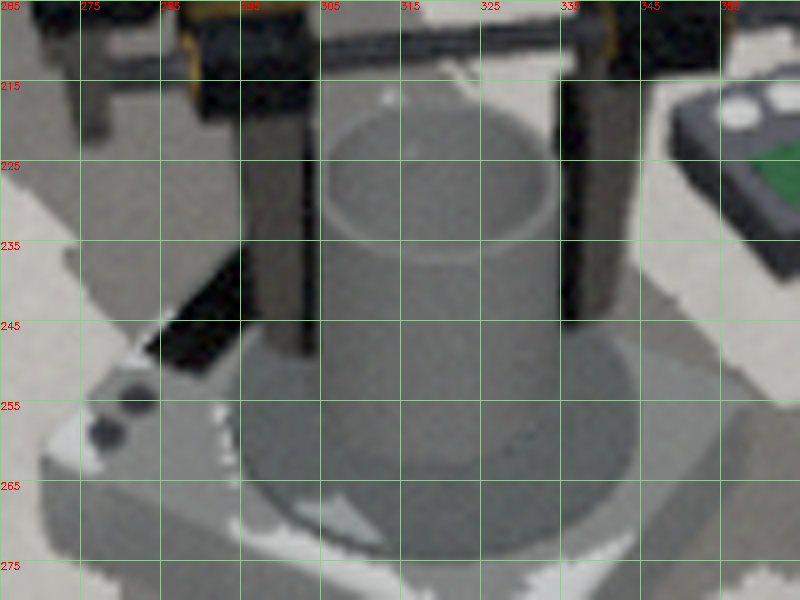

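The mug foot edge at row 263 and columns 304.5–334.5 is centred on the pan (293–345). Setting it down.

Emit:
{"op": "arm_command", "data": {"targets": [2, 0, 0, 0, 0, 0, 3, 0, 0, 0, 0, 0, 4, 0, 0, 0, 0, 0, 5, 0, 0, 0, 0, 0, 5, 0, 0, 0, 0, 0, 5, 0, 0, 0, 0, 0]}}

```text
time_s: 19.33
ee_pos: [0.4505, -0.0043, 0.0678]
ee_rot: [0.687, -0.166, -0.687, -0.166]
wrist_force: [-2.3, 0.1, 4.0]
finger_gap: 0.0592
```

```bash
python3 - <<'E'
from look import *
go((.4505,-.005,.068))
E
```

```text
t 19.33 pos [450.5  -4.3  67.8] jaw -117.1 gap 59.2 q [-0.01  0.3   2.12  0.    0.72  2.03] F [-2.3  0.1  4. ]
 shift [-0.2  0.6 -0.3] turn_x 0 level corr [ 0. -0.  0.]
```

Emit:
{"op": "arm_command", "data": {"targets": [0, 0, 0, 0, 0, 0, 0, 0, 0, 0, 0, 0, 0, 0, 0, 0, 0, 0, 0, 0, 0, 0, 0, 0, 0, 0, 0, 0, 0, 0, 0, 0, 0, 0, 0, 0, -10, 0, 0, 0, 0, 0, -30, 0, 0, 0, 0, 0, -60, 0, 0, 0, 0, 0, -90, 0, 0, 0, 0, 0, -110, 0, 0, 0, 0, 0, -110, 0, 0, 0, 0, 0, -110, 0, 0, 0, 0, 0], "grip": -1}}

```text
time_s: 20.42
ee_pos: [0.4513, -0.0043, 0.1791]
ee_rot: [0.688, -0.165, -0.686, -0.166]
wrist_force: [-0.7, -0.5, -0.1]
finger_gap: 0.092
```

```bash
python3 - <<'E'
from look import *
go((.414,-.3455,.120),81.4)
look("c5",[("scene",265,205,100,75),("top",460,240,80,75)])
im=cv2.imread("pics/c5_scene_full.png")[290:365,105:195]
a=np.clip(cv2.resize(im,None,fx=8,fy=8,interpolation=2)*1.2,0,255).astype(np.uint8)
for j in range(0,90,10): cv2.putText(a,str(105+j),(j*8,9),0,.33,(0,0,255),1); cv2.line(a,(j*8,0),(j*8,600),(150,200,150),1)
for j in range(0,75,10): cv2.putText(a,str(290+j),(0,j*8+9),0,.33,(0,0,255),1); cv2.line(a,(0,j*8),(800,j*8),(150,200,150),1)
cv2.imwrite("pics/c6.png",a)
E
```

```text
t 20.42 pos [451.3  -4.3 179.1] jaw -117.1 gap 92.0 q [-0.01  0.12  2.03  0.    0.99  2.03] F [-0.7 -0.5 -0.1]
 shift [  59.   320.7 -122.1] turn_x -18.5 level corr [-0.   -0.16  0.08]
```

View pics/c5_scene.png

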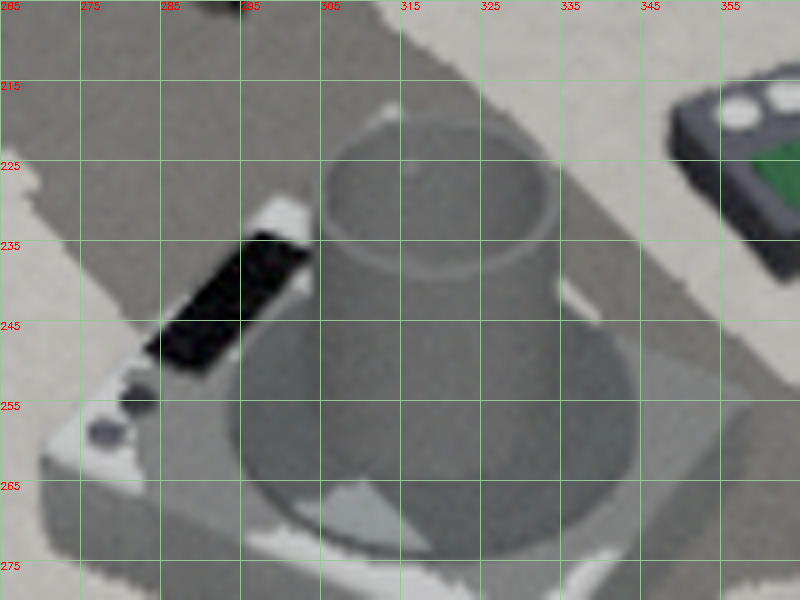

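View pics/c5_top.png

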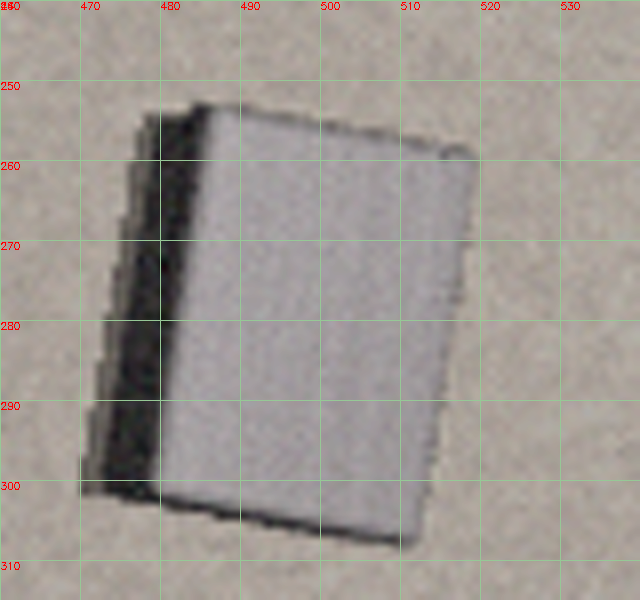

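View pics/c6.png

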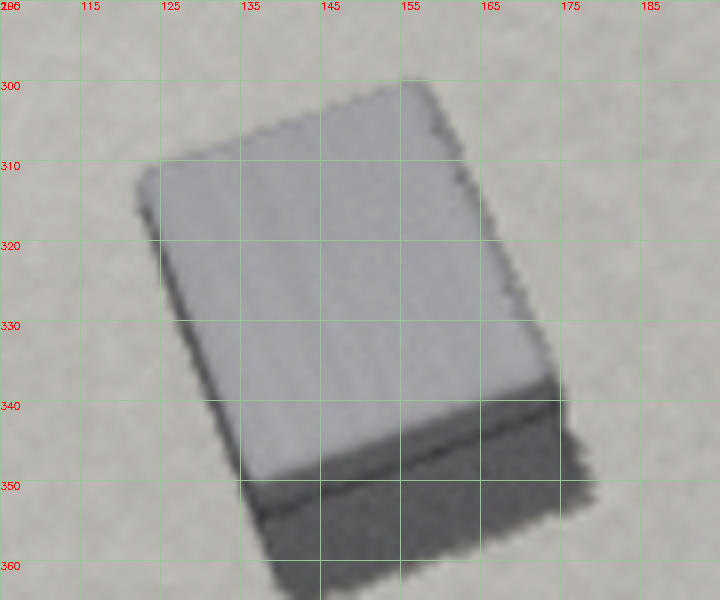

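The mug stands level on the pan (foot row 265, columns 304–334). The tin is now clear. Its top-face corners are (485,253), (519,259), (512,308), (479,301.5) in the top view and (122.5,312), (157,300), (174.5,338), (136.5,350) in the scene view.

```bash
python3 - <<'E'
from h import *
for n,c,o in(("top",[(485.3,253),(519,259),(512,308),(478.7,301.5)],(0,0)),("scene",[(122.3,311.5),(157.5,299.8),(174.5,338),(136.5,350.3)],(1.2,.8))):
    w=np.array([ray(n,np.array(p)-o,.046)[:2]*1000 for p in c],np.float32); print(n,w.round(1).tolist(),w.mean(0),cv2.minAreaRect(w))
    print([np.degrees(np.arctan2(*(w[i]-w[j])[::-1])).round(1) for i,j in((0,3),(1,2),(0,1),(3,2))])
# tray, refine: outer corners mask rect angle
im=cv2.imread("pics/b8_top_full.png");a=cv2.resize(im[215:315,105:195],None,fx=6,fy=6,interpolation=2);a=np.clip(a*1.6,0,255).astype(np.uint8)
for j in range(0,90,10): cv2.putText(a,str(105+j),(j*6,9),0,.33,(0,0,255),1); cv2.line(a,(j*6,0),(j*6,600),(150,200,150),1)
for j in range(0,100,10): cv2.putText(a,str(215+j),(0,j*6+9),0,.33,(0,0,255),1); cv2.line(a,(0,j*6),(800,j*6),(150,200,150),1)
cv2.imwrite("pics/t1.png",a)
im=cv2.imread("pics/c5_scene_full.png");a=cv2.resize(im[170:235,390:485],None,fx=8,fy=8,interpolation=2);a=np.clip(a*1.3,0,255).astype(np.uint8)
for j in range(0,95,10): cv2.putText(a,str(390+j),(j*8,9),0,.33,(0,0,255),1); cv2.line(a,(j*8,0),(j*8,600),(150,200,150),1)
for j in range(0,65,10): cv2.putText(a,str(170+j),(0,j*8+9),0,.33,(0,0,255),1); cv2.line(a,(0,j*8),(800,j*8),(150,200,150),1)
cv2.imwrite("pics/t2.png",a)
E
```

```text
top [[464.70001220703125, -321.1000061035156], [454.29998779296875, -384.79998779296875], [361.20001220703125, -370.1000061035156], [372.20001220703125, -307.6000061035156]] [ 413.11847 -345.8932 ] ((412.9558410644531, -345.5720520019531), (64.59113311767578, 94.51283264160156), 80.97803497314453)
[np.float32(-8.3), np.float32(-9.0), np.float32(80.8), np.float32(80.0)]
scene [[366.20001220703125, -370.70001220703125], [376.79998779296875, -309.0], [472.79998779296875, -324.5], [459.3999938964844, -386.70001220703125]] [ 418.8102  -347.71347] ((419.50115966796875, -347.5968322753906), (63.56767272949219, 97.24554443359375), 80.2906494140625)
[np.float32(170.3), np.float32(170.8), np.float32(-99.7), np.float32(-102.1)]
```

View pics/t1.png

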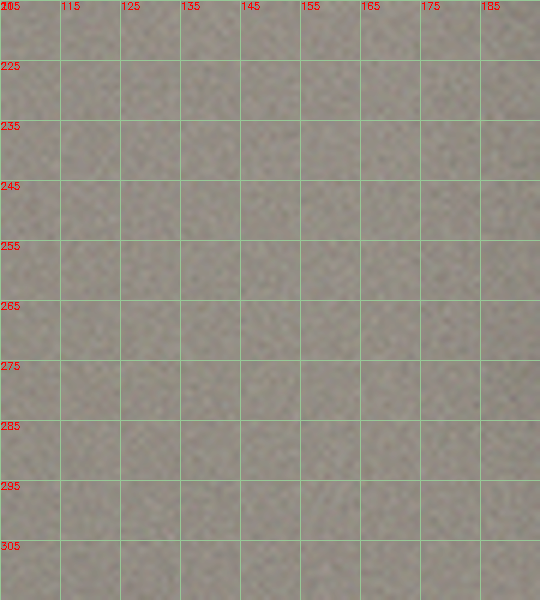

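View pics/t2.png

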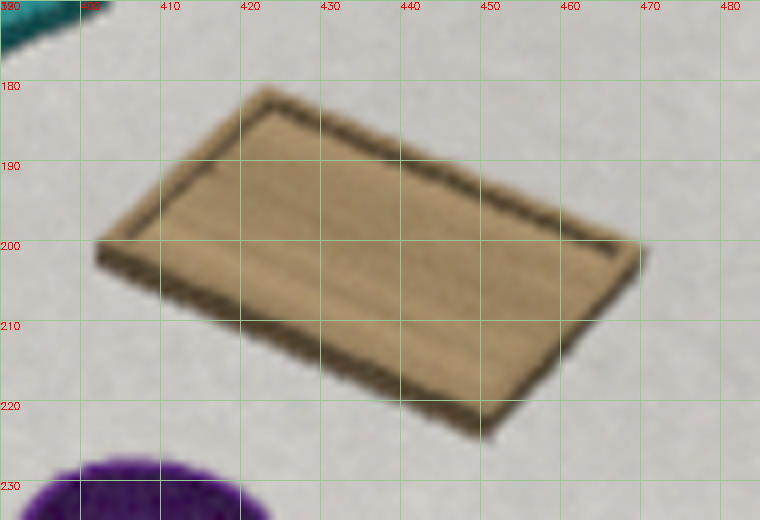

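```bash
python3 - <<'E'
from h import *
w=np.array([ray("scene",np.array(p)-(1.2,.8),.010)[:2]*1000 for p in[(423,180.6),(471,200.8),(451,222),(402,200.5)]],np.float32)
print(w.round(1).tolist(),w.mean(0),[np.degrees(np.arctan2(*(w[i]-w[j])[::-1])).round(1) for i,j in((1,0),(2,3),(0,3),(1,2))],[np.linalg.norm(w[i]-w[j]) for i,j in((1,0),(2,3),(0,3),(1,2))])
go((.415,-.346,.120),80.8)
E
```

```text
[[360.79998779296875, 367.0], [479.29998779296875, 402.20001220703125], [505.20001220703125, 311.5], [387.79998779296875, 275.8999938964844]] [433.28848 339.15445] [np.float32(16.5), np.float32(16.9), np.float32(106.5), np.float32(105.9)] [np.float32(123.56458), np.float32(122.606026), np.float32(95.02443), np.float32(94.24205)]
t 20.52 pos [449.8  -4.4 177.1] jaw -117.1 gap 92.0 q [-0.01  0.12  2.03  0.    0.99  2.03] F [-0.2 -0.9 -0.5]
 shift [  57.1  319.9 -124.8] turn_x -17.9 level corr [ 0.    0.04 -0.02]
```

Emit:
{"op": "arm_command", "data": {"targets": [0, 30, -12, -3, 0, 0, 0, 62, -24, -6, 0, 0, 0, 94, -36, -9, 0, 0, 0, 126, -49, -12, 0, 0, 0, 158, -61, -15, 0, 0, 0, 190, -74, -18, 0, 0, 0, 222, -86, -18, 0, 0, 0, 254, -99, -18, 0, 0, 0, 286, -111, -18, 0, 0, 10, 305, -119, -18, 0, 0, 25, 320, -125, -18, 0, 0, 50, 320, -125, -18, 0, 0, 70, 320, -125, -18, 0, 0, 70, 320, -125, -18, 0, 0, 70, 320, -125, -18, 0, 0]}}

```text
time_s: 21.77
ee_pos: [0.4145, -0.3451, 0.1058]
ee_rot: [-0.704, 0.055, 0.706, 0.057]
wrist_force: [0.3, -1.4, 0.3]
finger_gap: 0.0919
```

```bash
python3 - <<'E'
from look import *
go((.415,-.346,.015),80.8)
look("d5",[("scene",90,265,100,75)])
s=robot.observe();p=s["ee_pos"];m=R.from_quat(s["ee_rot"]).as_matrix();y=m[:,1];z=m[:,2]
for a in(-1,1):
  for b in(-.01,.01):
    print(a,b,proj("scene",p+a*.046*y+b*z).round(1))
E
```

```text
t 21.77 pos [ 414.5 -345.1  105.8] jaw -99.1 gap 91.9 q [-0.7   0.36  1.91  0.    0.88  1.03] F [ 0.3 -1.4  0.3]
 shift [90.8  1.  -1. ] turn_x 0.1 level corr [0.   0.23 0.14]
-1 -0.01 [169.4 292.3]
-1 0.01 [165.7 284.6]
1 -0.01 [114.1 311.1]
1 0.01 [111.  302.9]
```

View pics/d5_scene.png

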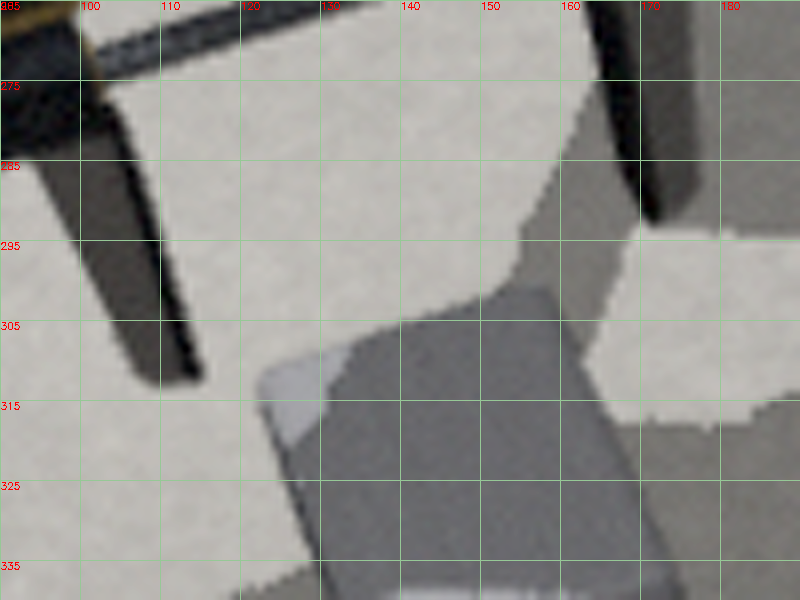

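The fingers at (114,311) and (171,293) straddle the tin parallel to its sides. Descending.

Emit:
{"op": "arm_command", "data": {"targets": [30, 1, -1, 0, 0, 0, 55, 1, -1, 0, 0, 0, 75, 1, -1, 0, 0, 0, 85, 1, -1, 0, 0, 0, 90, 1, -1, 0, 0, 0, 90, 1, -1, 0, 0, 0, 90, 1, -1, 0, 0, 0, 90, 1, -1, 0, 0, 0]}}

```text
time_s: 22.48
ee_pos: [0.4175, -0.3479, 0.0189]
ee_rot: [0.705, -0.057, -0.704, -0.056]
wrist_force: [0.4, 0.2, -0.9]
finger_gap: 0.0921
```

Emit:
{"op": "arm_command", "data": {"targets": [0, 0, 0, 0, 0, 0, 0, 0, 0, 0, 0, 0, 0, 0, 0, 0, 0, 0, 0, 0, 0, 0, 0, 0, 0, 0, 0, 0, 0, 0, 0, 0, 0, 0, 0, 0, 0, 0, 0, 0, 0, 0], "grip": 1, "squeeze": 25}}

```text
time_s: 23.07
ee_pos: [0.4168, -0.3474, 0.0179]
ee_rot: [0.705, -0.056, -0.705, -0.056]
wrist_force: [-0.8, 0.7, 5.1]
finger_gap: 0.0657
```

Emit:
{"op": "arm_command", "data": {"targets": [-2, 0, 0, 0, 0, 0, -6, 0, 0, 0, 0, 0, -15, 0, 0, 0, 0, 0, -30, 0, 0, 0, 0, 0, -30, 0, 0, 0, 0, 0]}}

```text
time_s: 23.48
ee_pos: [0.4179, -0.3483, 0.05]
ee_rot: [0.706, -0.057, -0.704, -0.056]
wrist_force: [0.8, -0.4, -1.4]
finger_gap: 0.0658
```

```bash
python3 - <<'E'
from look import *
go((.433,.3393,.19),106.4)
look("d6",[("scene",90,265,100,75)])
E
```

```text
t 23.48 pos [ 417.9 -348.3   50. ] jaw -99.1 gap 65.8 q [-0.7   0.44  1.94  0.    0.76  1.03] F [ 0.8 -0.4 -1.4]
 shift [-141.4 -681.1   93.6] turn_x -25.5 level corr [-0.   -0.16 -0.09]
```

View pics/d6_scene.png

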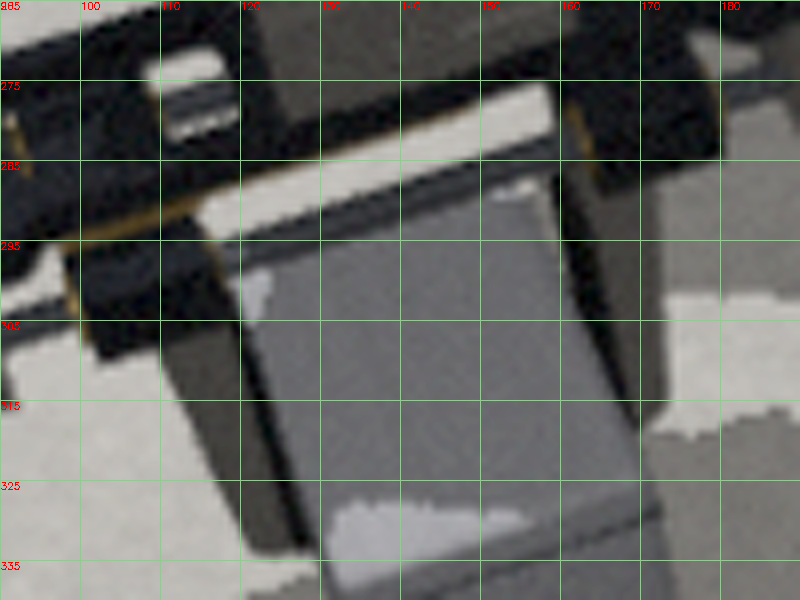

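The tin is lifted level with its upper edge at about (140,292). I'll rise, then carry it over the mug to the tray, turning 25.5°.

Emit:
{"op": "arm_command", "data": {"targets": [-20, 0, 0, 0, 0, 0, -50, 0, 0, 0, 0, 0, -85, -20, 3, 0, 0, 0, -115, -50, 7, -2, 0, 0, -140, -85, 12, -4, 0, 0, -141, -120, 17, -6, 0, 0, -141, -157, 22, -8, 0, 0, -141, -195, 27, -10, 0, 0, -141, -233, 32, -12, 0, 0, -141, -271, 37, -14, 0, 0, -141, -309, 42, -16, 0, 0, -141, -347, 48, -18, 0, 0, -141, -385, 53, -20, 0, 0, -141, -423, 58, -22, 0, 0, -141, -461, 63, -24, 0, 0, -141, -499, 69, -25.5, 0, 0, -141, -537, 74, -25.5, 0, 0, -141, -570, 79, -25.5, 0, 0, -141, -590, 81, -25.5, 0, 0, -141, -590, 81, -25.5, 0, 0]}}

```text
time_s: 25.2
ee_pos: [0.4303, 0.2517, 0.1882]
ee_rot: [0.7, 0.102, -0.7, 0.101]
wrist_force: [0.2, -0.2, -1.2]
finger_gap: 0.0656
```

```bash
python3 - <<'E'
from look import *
go((.433,.3393,.10),106.4)
E
```

```text
t 25.2 pos [430.3 251.7 188.2] jaw -73.4 gap 65.6 q [0.53 0.19 1.93 0.   1.03 1.81] F [ 0.2 -0.2 -1.2]
 shift [ 88.4 -83.1 -27.5] turn_x 0.2 level corr [-0.   -0.05  0.06]
```

Emit:
{"op": "arm_command", "data": {"targets": [0, -25, -8, 0, 0, 0, 0, -50, -16, 0, 0, 0, 0, -70, -23, 0, 0, 0, 10, -83, -27, 0, 0, 0, 35, -83, -27, 0, 0, 0, 65, -83, -27, 0, 0, 0, 88, -83, -27, 0, 0, 0, 108, -83, -27, 0, 0, 0, 118, -83, -27, 0, 0, 0, 118, -83, -27, 0, 0, 0, 118, -83, -27, 0, 0, 0]}}

```text
time_s: 26.12
ee_pos: [0.4325, 0.3347, 0.0703]
ee_rot: [-0.7, -0.1, 0.7, -0.101]
wrist_force: [0.5, 0.2, -0.9]
finger_gap: 0.066
```

```bash
python3 - <<'E'
from look import *
go((.433,.3393,.035),106.4)
look("d7",[("scene",390,150,100,75),("top",100,210,100,75)])
E
```

```text
t 26.12 pos [432.5 334.7  70.3] jaw -73.6 gap 66.0 q [ 0.66  0.42  1.92 -0.    0.81  1.94] F [ 0.5  0.2 -0.9]
 shift [35.3 -4.3 -1.8] turn_x -0.0 level corr [-0.    0.06 -0.03]
```

View pics/d7_scene.png

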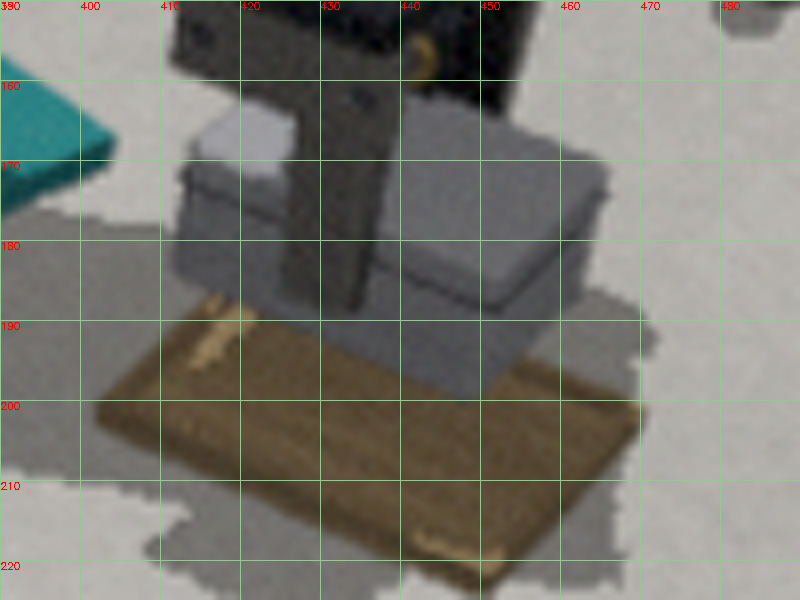

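View pics/d7_top_full.png

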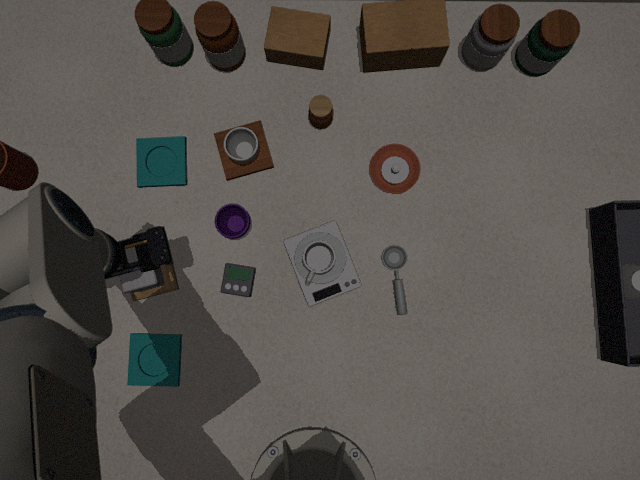

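```bash
python3 - <<'E'
from h import *
th=np.radians(16.4);X=np.array([np.cos(th),np.sin(th)])*1000*.001;Y=np.array([-X[1],X[0]])
for nm,p,z,sx,sy in(("near bot",(447.8,199.2),.0524,48,-33),("left bot",(412.2,185),.0524,-48,-33),("near top",(454,185.5),.0984,48,-33),("right top",(466,170.5),.0984,48,33),("left top",(414,170),.0984,-48,-33)):
    w=ray("scene",np.array(p)-(1.2,.8),z)[:2]*1000
    print(nm,w.round(1),"centre->",(w-sx*X-sy*Y).round(1))
w=[ray("scene",np.array(p)-(1.2,.8),.0524)[:2] for p in((447.8,199.2),(412.2,185))];d=w[0]-w[1];print(np.degrees(np.arctan2(d[1],d[0])),np.linalg.norm(d))
E
```

```text
near bot [479.1 319. ] centre-> [423.7 337.1]
left bot [397.4 291.4] centre-> [434.1 336.6]
near top [491.3 314.5] centre-> [436.  332.6]
right top [468.7 374.7] centre-> [432.  329.5]
left top [402.4 284.5] centre-> [439.1 329.8]
18.657183570537274 0.08622280421021955
```

Emit:
{"op": "arm_command", "data": {"targets": [10, -4, -2, 0, 0, 0, 20, -4, -2, 0, 0, 0, 28, -4, -2, 0, 0, 0, 33, -4, -2, 0, 0, 0, 35, -4, -2, 0, 0, 0, 35, -4, -2, 0, 0, 0, 35, -4, -2, 0, 0, 0]}}

```text
time_s: 26.8
ee_pos: [0.4334, 0.3397, 0.0354]
ee_rot: [-0.7, -0.101, 0.7, -0.101]
wrist_force: [0.1, 1.1, -1.4]
finger_gap: 0.0657
```

```bash
python3 - <<'E'
from look import *
go((.433,.3393,.0229),106.4)
look("d8",[("scene",390,160,100,75),("top",100,225,100,75)])
E
```

```text
t 26.8 pos [433.4 339.7  35.4] jaw -73.6 gap 65.7 q [0.66 0.48 1.92 0.   0.74 1.95] F [ 0.1  1.1 -1.4]
 shift [12.5  0.3  0.5] turn_x -0.0 level corr [-0.    0.02 -0.01]
```

View pics/d8_scene.png

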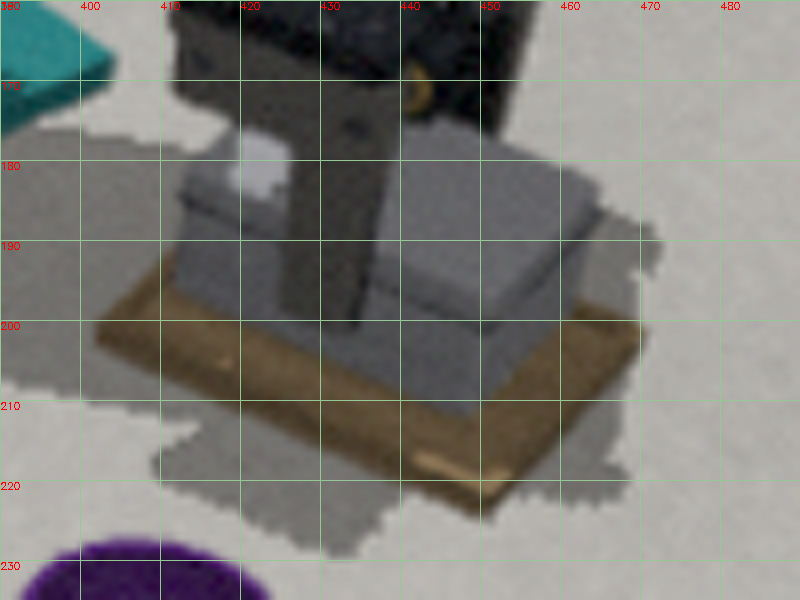

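View pics/d8_top.png

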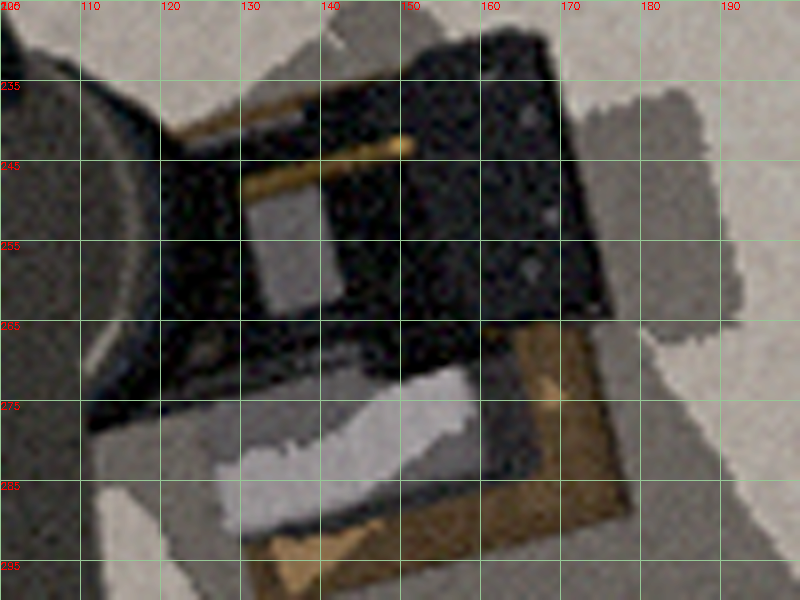

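```bash
python3 - <<'E'
from h import *
th=np.radians(16.4);X=np.array([np.cos(th),np.sin(th)]);Y=np.array([-X[1],X[0]])
for sx,sy in((48,-33),(-48,-33),(48,33)):
  for z in(.0175,.0635): 
    q=np.array([433,339.3])+sx*X+sy*Y; print(sx,sy,z,(proj("scene",[*q/1000,z])+(1.2,.8)).round(1),proj("top",[*q/1000,z]).round(1))
E
```

```text
48 -33 0.0175 [449.1 213.6] [157.2 236.6]
48 -33 0.0635 [452.5 196.9] [149.2 233.9]
-48 -33 0.0175 [410.9 196.8] [168.5 283.1]
-48 -33 0.0635 [413.3 180.2] [161.  282.6]
48 33 0.0175 [463.  198.8] [125.3 245.3]
48 33 0.0635 [466.6 182.3] [115.8 243.1]
```

The tin's lower corner pixels (449,211.5), (411,196) and top view (167.5,283.5) match the tray-centred prediction within about 3 mm. Lowering into the tray.

Emit:
{"op": "arm_command", "data": {"targets": [4, 0, 0, 0, 0, 0, 7, 0, 0, 0, 0, 0, 9, 0, 0, 0, 0, 0, 11, 0, 0, 0, 0, 0, 12, 0, 0, 0, 0, 0, 13, 0, 0, 0, 0, 0, 13, 0, 0, 0, 0, 0, 13, 0, 0, 0, 0, 0]}}

```text
time_s: 27.57
ee_pos: [0.4333, 0.3396, 0.0229]
ee_rot: [-0.7, -0.101, 0.7, -0.101]
wrist_force: [-2.6, -1.0, 4.6]
finger_gap: 0.0659
```

```bash
python3 - <<'E'
from look import *
go((.433,.3393,.0229),106.4)
look("d9",[("scene",390,165,100,75)])
E
```

```text
t 27.57 pos [433.3 339.6  22.9] jaw -73.6 gap 65.9 q [0.66 0.5  1.93 0.   0.72 1.95] F [-2.6 -1.   4.6]
 shift [-0.   0.2  0.4] turn_x -0.0 level corr [ 0.    0.01 -0.  ]
```

View pics/d9_scene.png

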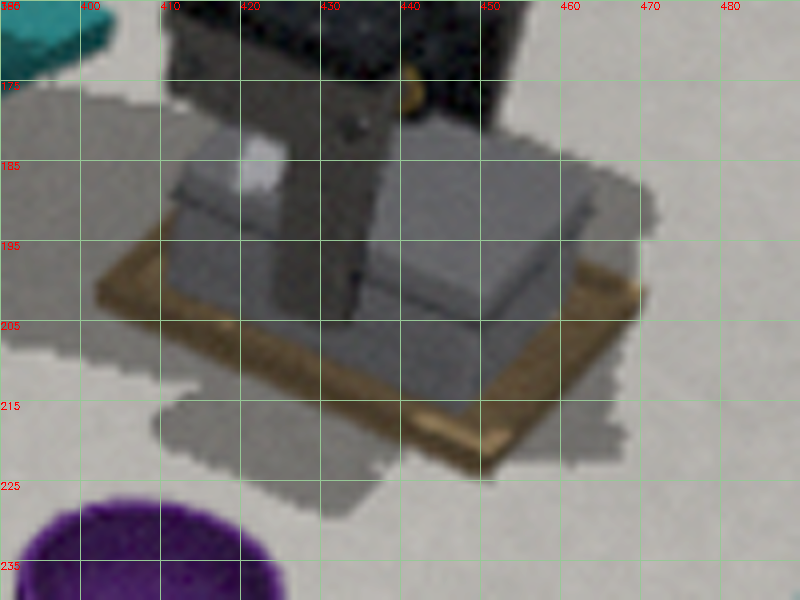

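The tin is seated at the expected height with a contact force. Releasing and withdrawing.

Emit:
{"op": "arm_command", "data": {"targets": [0, 0, 0, 0, 0, 0, 0, 0, 0, 0, 0, 0, 0, 0, 0, 0, 0, 0, 0, 0, 0, 0, 0, 0, 0, 0, 0, 0, 0, 0, 0, 0, 0, 0, 0, 0, -10, 0, 0, 0, 0, 0, -30, 0, 0, 0, 0, 0, -60, 0, 0, 0, 0, 0, -100, 0, 0, 0, 0, 0, -140, 0, 0, 0, 0, 0, -170, 0, 0, 0, 0, 0, -170, 0, 0, 0, 0, 0], "grip": -1}}

```text
time_s: 28.7
ee_pos: [0.4363, 0.342, 0.1999]
ee_rot: [0.703, 0.103, -0.697, 0.099]
wrist_force: [1.4, -0.3, -0.6]
finger_gap: 0.0918
```

Emit:
{"op": "arm_command", "data": {"targets": [-40, 0, 40, 0, 0, 0, -60, 0, 80, 0, 0, 0, -60, 0, 110, 0, 0, 0, -60, 0, 110, 0, 0, 0, -60, 0, 110, 0, 0, 0]}}

```text
time_s: 29.12
ee_pos: [0.3264, 0.3082, 0.2537]
ee_rot: [0.7, 0.102, -0.699, 0.101]
wrist_force: [0.1, -0.1, -0.7]
finger_gap: 0.0921
```

```bash
python3 - <<'E'
from look import *
go((.433,.3393,.2))
look("e1",[("scene",390,160,100,75),("top",100,225,100,75)])
E
```

```text
t 29.12 pos [326.4 308.2 253.7] jaw -73.5 gap 92.1 q [0.75 0.03 1.95 0.   1.16 2.04] F [ 0.1 -0.1 -0.7]
 shift [  53.8    0.5 -110.9] turn_x 0 level corr [ 0.   -0.09  0.05]
```

View pics/e1_scene.png

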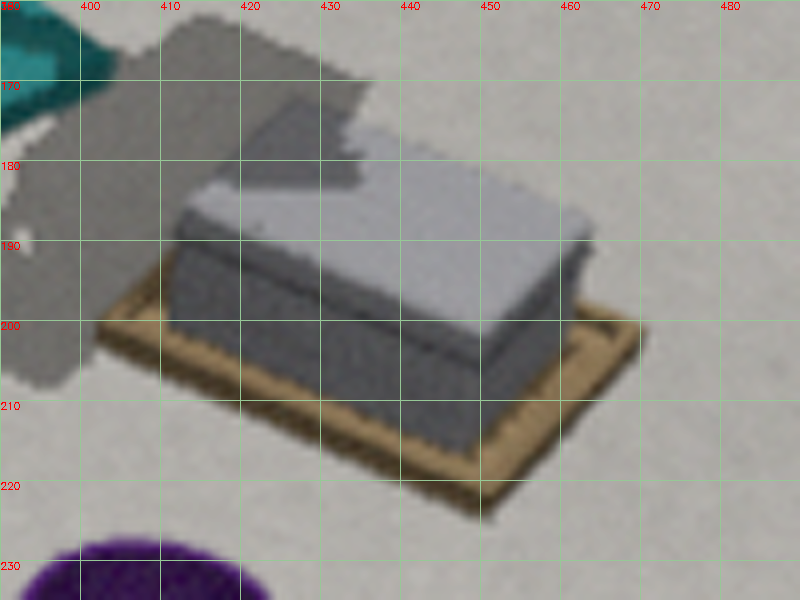

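View pics/e1_top_full.png

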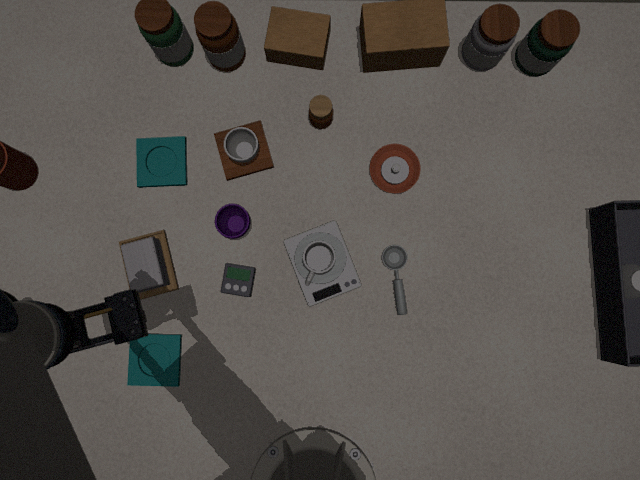

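View pics/e1_scene_full.png

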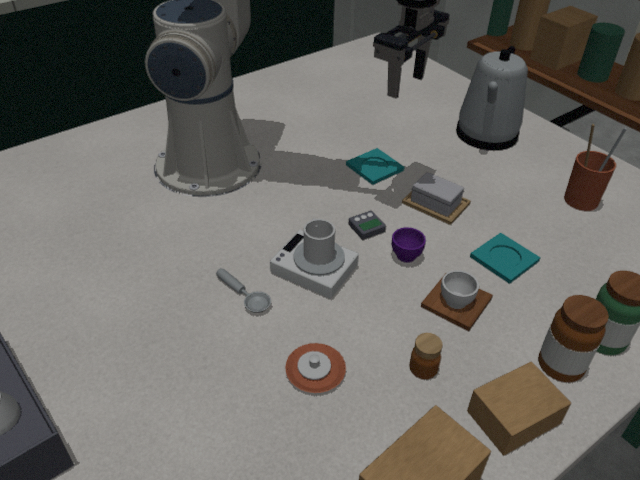

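The tin lies flat inside the tray, with an even margin to the walls. Bowl, lid and mug stand where I put them, and the timer and spoon look unmoved. One numeric cross-check, then I'll hand in.

```bash
python3 - <<'E'
from look import *
im=cv2.imread("pics/e1_top_full.png")
def crop(x,y,w,h,k=6):
    a=np.clip(cv2.resize(im[y:y+h,x:x+w],None,fx=k,fy=k,interpolation=2)*1.6,0,255).astype(np.uint8)
    for j in range(0,w,10): cv2.putText(a,str(x+j),(j*k,9),0,.33,(0,0,255),1); cv2.line(a,(j*k,0),(j*k,600),(150,200,150),1)
    for j in range(0,h,10): cv2.putText(a,str(y+j),(0,j*k+9),0,.33,(0,0,255),1); cv2.line(a,(0,j*k),(800,j*k),(150,200,150),1)
    return a
cv2.imwrite("pics/e2.png",np.hstack([crop(285,222,65,65),crop(212,118,65,65)]))
o=cv2.imread("pics/top0.png")
for nm,(x0,y0,x1,y1) in(("timer",(215,255,262,303)),("spoon",(378,240,412,320))):
    d=cv2.absdiff(o[y0:y1,x0:x1],im[y0:y1,x0:x1]).max(2);print(nm,"mean diff",d.mean(),"max",d.max())
a=np.linspace(0,6.28,90)
for nm,c,r,z in(("mug",(.4505,-.0045),.03,.111),("bowl",(.672,.155),.034,.056)):
    p=np.array([proj("top",(c[0]+r*np.cos(t),c[1]+r*np.sin(t),z)) for t in a]);print(nm,p.min(0).round(1),p.max(0).round(1))
E
```

```text
timer mean diff 4.035017730496454 max 14
spoon mean diff 3.5959558823529414 max 14
mug [302.4 238.2] [335.8 271.6]
bowl [222.6 125.3] [257.3 159.4]
```

View pics/e2.png

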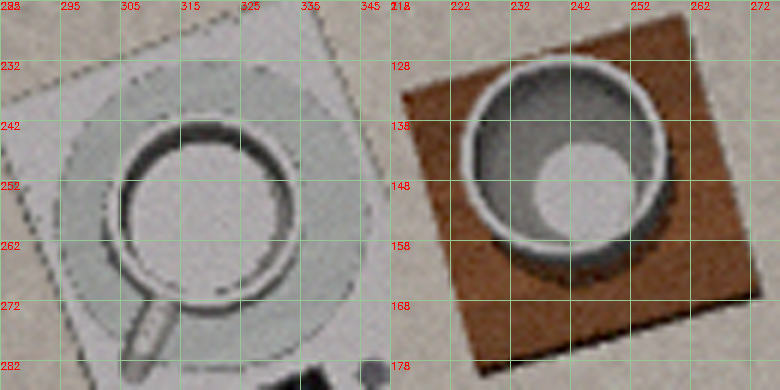

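In the top view the mug rim is centred on (318,257) against the pan at (320,258), so it is within about 4 mm. The bowl rim at (241,144) is within about 3 mm of the coaster centre. The timer and spoon patches are unchanged. Handing in.

```bash
python3 - <<'E'
from station import order,robot
print(order.close_job()); print(robot.observe()["time_s"])
E
```

```text
the job is handed in; nothing more can be done
None
the job is handed in; nothing more can be done
```

I moved all four things to their places and handed the job in at about 29 s of the allowed 128 s; hand-in gave no verdict. I lowered each one until the wrist force showed contact, and only then released it.

The last pictures show every piece upright and resting on its floor:

| Thing | Place | Distance from centre |
|---|---|---|
| Lid, knob up | saucer | about 3 mm |
| Bowl | recess of the brown coaster | about 3 mm |
| Mug | balance pan | about 4 mm |
| Tin, lengthwise | tray | about 3 mm, measured just before the final lowering; even margins to the walls afterwards |

- **Timer and spoon:** their patches in the top view match the first picture. The look-alikes were not touched.
- **Camera disagreement:** the two cameras differed by up to 10 mm in x for raised objects. Checking against the known fingertip positions, I corrected the scene camera by about 1 pixel and worked between the two, so the distances above are good to roughly 3 mm.

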